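# Tidy the sugar station and tamp the lumps level

### The arm

A 7-joint arm with a two-finger parallel gripper is mounted at the origin on the work surface; the furniture and walls round the work are solid. World frame = base frame: x ahead of the robot, y to its left, z up, the work surface at z = 0. Lengths are in mm, angles in rad, forces in N, time in s.
With the tool pointing down it reaches from about 400 to 875 mm from the base axis. Payload 4.4 kg.
Tool frame: the origin (TCP) lies at the very end of the fingers, on their centre line; the grasp point (between the pads) lies ctrl.grip_depth behind it (ctrl.grip_depth is the distance from the TCP to the grasp point, in mm); z points along the fingers, y is the direction in which the jaws open and shut (so a half turn about z gives the same grasp; the last joint's range is limited). The gripper opens to 85 mm and grips with 20 to 120 N. Pads are 22 mm wide; open, the fingers measure 114 mm over their backs; the gripper's body (76 mm by 85 mm) begins 54 mm behind the grasp point. The pads swing forward as they close: fully open they stand 13 mm farther back than shut.
Start: joints at [-1.308, 0.628, 0.038, 1.517, -0.027, 0.996, -0.02], TCP at [209.866, 615.202, 231.313] pointing down, gripper open.
Joint ranges: [-3.06, 3.06], [-0.37, 2.12], [-1.25, 1.32], [0.18, 2.47], [-1.1, 4.24], [0.23, 1.98], [-2.94, 2.94]. Speed limits (rad/s): [2.57, 2.57, 3.14, 3.14, 3.14, 3.14, 3.14].

### API

Orientations are given as [roll, pitch, yaw] about the fixed x, y, z axes, in that order (R = Rz(yaw) Ry(pitch) Rx(roll)).
In Python, from cell import ctrl gives the robot as it stands.
- The arm moves only by the tool servo_tool, never from a script. Its argument "commands" is one flat list of numbers, 5 for each row, row after row: the shift along the tool's x, y, z in units of 25 mm (1.0 is 25 mm), then the turn about the tool's z in units of 6 degrees (1.0 is 6 degrees), then the closure, from 0 (fully open) to 1 (shut). In form: [tx, ty, tz, twist, gripper, tx, ty, tz, twist, gripper, ...]. A call has 1 to 10 rows; each row is the pose to reach, as a shift and turn from the pose commanded when the call began, along the tool's axes at that moment; what a row does not reach only later rows make up. A row lasts 1/12 s, in which the tool goes at most 41.7 mm and 7.16 degrees, less where a joint would pass 70% of its speed; a pose out of reach is approached as far as the arm can. A call with a gripper value outside its range is refused whole. The fingers move at their own pace and stop on an object; the grip force is fixed at half the most. Time passes only in rows, so rows that repeat a pose let the fingers close. It gives the time, the measured TCP pose, the force and the opening at its end, in the units of the state.
- ctrl.read_state(): the state, without advancing time (a new reading comes with each control period).
- ctrl.get_image(name): name is "side" or "top"; returns a dict with "img" (400x640x3 uint8, blue, green, red), "K" (3x3 intrinsics, pixels), "T" (4x4, takes a point from camera to world coordinates). Camera axes: x right, y down, z forward; pixel columns grow to the right and rows downward; lengths in mm; the calibration is good to about 2 mm. A picture is of the moment at which its call begins. There is no depth.
- ctrl.finish_job(): hands the job in, once; it reports no verdict.
The state is a dict: "clock": time; "qpos": joint angles; "qd": joint speeds; "tau": joint torques, N m; "eef_pos": TCP position; "tool_rot": TCP orientation; "force": force on the tool from outside, world axes, zero at the start; "torque": the same for the moment, N m; "width": finger opening in mm.
Only numpy, scipy, OpenCV 4.12 (cv2) and the standard library are available. Lean on these libraries where they do the work, as an engineer would, in place of code of your own. Each camera call takes 0.05 s, during which the arm holds its last target.

### The job

Tidy the sugar station: lay the stray stick sachet flat in the long sachet tray, and set the stray sugar lump in the open gap of the lump box. Then take the tamper and press down the lumps that stand proud until all nine lie level in the box, and stand the tamper back upright on its mat. Press with the tamper only, never with the gripper on the lump that stands proud, and leave the shot glasses where they are.

Things in the scene. Friction and masses are not known exactly. Their poses are not given: they have to be found in the camera images.
- lump_box: Low open wooden box for sugar lumps, fixed to the table, 126 (its x) x 114 (its y) x 35 mm high, walls and floor 5 mm thick (inside 116 x 104 mm, 30 mm deep). Origin: centre of its underside. It holds three rows of lumps along its y, at x = -36, 0 and +36 mm; seated lumps have their undersides 5 mm above the origin and stand 4 mm out of the box. There is some 20 mm of free room in the outer rows, so that two lumps that stand too close can be wedged apart along y.
- gap (a point): Middle of the near row of the lump box, at the inner floor: where the missing lump belongs. The two lumps beside it (along the box's y) stand about 26 mm apart at their bands, so a lump set into the gap square to the box sits wedged on their tapers, its underside about 17 to 21 mm above this point, until it is pressed down with a few newtons. Axes as the box's.
- lump_0: Cut sugar lump, off-white to light brown, 30 x 30 mm in the middle and 34 mm tall: 10 mm at the bottom and at the top taper in to a 21 mm square (25 degrees from vertical), the straight band between is 14 mm high (10 to 24 mm above its underside). 25 g. Origin: centre of its underside, z up. Loose in the lump box, seated on its floor: near (-x) row of the box, -y side of the gap.
- lump_1: Cut sugar lump, off-white to light brown, 30 x 30 mm in the middle and 34 mm tall: 10 mm at the bottom and at the top taper in to a 21 mm square (25 degrees from vertical), the straight band between is 14 mm high (10 to 24 mm above its underside). 25 g. Origin: centre of its underside, z up. Loose in the lump box, seated on its floor: near (-x) row, +y side of the gap.
- lump_2: Cut sugar lump, off-white to light brown, 30 x 30 mm in the middle and 34 mm tall: 10 mm at the bottom and at the top taper in to a 21 mm square (25 degrees from vertical), the straight band between is 14 mm high (10 to 24 mm above its underside). 25 g. Origin: centre of its underside, z up. Loose in the lump box, seated on its floor: far (+x) row, -y side.
- lump_3: Cut sugar lump, off-white to light brown, 30 x 30 mm in the middle and 34 mm tall: 10 mm at the bottom and at the top taper in to a 21 mm square (25 degrees from vertical), the straight band between is 14 mm high (10 to 24 mm above its underside). 25 g. Origin: centre of its underside, z up. Loose in the lump box, seated on its floor: far (+x) row, +y side.
- lump_4: Cut sugar lump, off-white to light brown, 30 x 30 mm in the middle and 34 mm tall: 10 mm at the bottom and at the top taper in to a 21 mm square (25 degrees from vertical), the straight band between is 14 mm high (10 to 24 mm above its underside). 25 g. Origin: centre of its underside, z up. Loose in the lump box, seated on its floor: middle row, -y end.
- lump_5: Cut sugar lump, off-white to light brown, 30 x 30 mm in the middle and 34 mm tall: 10 mm at the bottom and at the top taper in to a 21 mm square (25 degrees from vertical), the straight band between is 14 mm high (10 to 24 mm above its underside). 25 g. Origin: centre of its underside, z up. Loose in the lump box, seated on its floor: middle row, centre.
- lump_6: Cut sugar lump, off-white to light brown, 30 x 30 mm in the middle and 34 mm tall: 10 mm at the bottom and at the top taper in to a 21 mm square (25 degrees from vertical), the straight band between is 14 mm high (10 to 24 mm above its underside). 25 g. Origin: centre of its underside, z up. Loose in the lump box, seated on its floor: middle row, +y end.
- lump_7: Cut sugar lump, off-white to light brown, 30 x 30 mm in the middle and 34 mm tall: 10 mm at the bottom and at the top taper in to a 21 mm square (25 degrees from vertical), the straight band between is 14 mm high (10 to 24 mm above its underside). 25 g. Origin: centre of its underside, z up. Loose in the lump box, in the middle of the far (+x) row, wedged proud on its two neighbours, some 17 to 21 mm higher than the others; to be pressed down (a few newtons).
- stray_lump: Cut sugar lump, off-white to light brown, 30 x 30 mm in the middle and 34 mm tall: 10 mm at the bottom and at the top taper in to a 21 mm square (25 degrees from vertical), the straight band between is 14 mm high (10 to 24 mm above its underside). 25 g. Origin: centre of its underside, z up. Stands on the bare table, to the robot's right; belongs in the gap.
- stray_sachet: Stick sachet, stiff, 18 (x) x 104 (y) x 9 mm, lying on the bare table to the robot's right. Origin: centre of its underside. Its long axis is y.
- sachet_tray: Long low open wooden tray, fixed to the table, 134 (its x) x 70 (its y) x 22 mm high, walls and floor 5 mm thick (inside 124 x 60 mm). Origin: centre of its underside. One sachet is fixed in it along its x at y = +19 mm; the free place is along x at y = -10 mm.
- tamper: Coffee tamper standing upright on its mat: flat round steel base 58 mm across and 26 mm high, wooden handle above with a neck 26 mm across (26 to 58 mm up) and a round knob 37 mm across (58 to 95 mm up). 95 mm tall, 0.34 to 0.5 kg. Origin: centre of its underside; z up the handle.
- mat: Square black rubber mat, 120 x 120 x 4 mm, fixed to the table, to the robot's left. Origin: centre of its underside.
- glass_left: Bystander: shot glass, 50 mm across, 64 mm tall, loose, beyond the mat. Origin: centre of its underside.
- glass_right: Bystander: shot glass, 50 mm across, 64 mm tall, loose, at the back right. Origin: centre of its underside.
Things that resemble listed ones, but are neither listed nor needed, are in the scene too. Leave any green, orange or red look-alike of the tamper alone.

How it is judged:
By the outcome, as a careful person would: the job done as asked, in the order asked, and still so for the second after the job is handed in, with the robot touching nothing.
It also fails if it takes over 72 s, if anything falls off the work surface, if the arm or the gripper's body presses on something with over 40 N, if the wrist force passes 120 N, or if a joint passes its speed limit or range.

## Working session

There is one attempt and no reset: what is moved stays moved. The work goes in short steps, Python scripts to look and compute and a tool call to move; the robot and the scene stay as the last step left them, time stands still between calls to the robot, and variables do not carry over. Pictures are saved under pics/ and viewed, and the job is handed in when it is done.

Besides the shell and the picture viewer there is one more tool, called after ">>>" as name(argument=value, ...) on one line, values as JSON. servo_tool: Moves the arm, as the interface text tells. Its arguments: {"type":"object","properties":{"commands":{"type":"array","items":{"type":"number"}}},"required":["commands"]}

```bash
mkdir -p pics; ls; python3 - <<'E'
from cell import ctrl
import cv2,numpy as np
s=ctrl.read_state();print(s, ctrl.grip_depth)
for n in("side","top"):
    d=ctrl.get_image(n);cv2.imwrite(f"pics/{n}0.png",d["img"]);print(n,d["K"].round(1).tolist(),d["T"].round(4).tolist())
    np.savez(f"pics/{n}0.npz",**d)
E
```

```text
pics
{'clock': 0.0, 'qpos': array([-1.30779629,  0.62935684,  0.03844747,  1.51839541, -0.0270226 ,
        0.99630302, -0.020017  ]), 'qd': array([ 0.0004486 , -0.0009561 ,  0.00093439,  0.00022046, -0.00035136,
        0.00093234, -0.00046399]), 'tau': array([ 9.65188428e-05, -5.63395071e+01,  1.22613665e+00, -1.93440932e+01,
        1.10665176e-02,  1.03984843e-02, -7.94905048e-06]), 'eef_pos': array([209.65234282, 614.58096741, 230.3734876 ]), 'tool_rot': array([-3.13964809e+00,  1.12303206e-05,  2.81275825e+00]), 'force': array([ 0.54444496, -0.15816874,  0.11961632]), 'torque': array([ 0.00152107, -0.03177555, -0.01297501]), 'width': 85.23041380267661} 18.700000000000003
side [[441.3, 0.0, 320.8], [0.0, 441.3, 203.3], [0.0, 0.0, 1.0]] [[0.8439, -0.203, 0.4967, -88.4949], [-0.5362, -0.2848, 0.7946, -884.9299], [-0.0198, -0.9368, -0.3492, 467.3589], [0.0, 0.0, 0.0, 1.0]]
top [[452.1, 0.0, 321.9], [0.0, 452.1, 204.9], [0.0, 0.0, 1.0]] [[-0.0097, -0.9875, 0.1574, 322.253], [-0.9999, 0.0083, -0.0094, 56.672], [0.008, -0.1575, -0.9875, 1252.6471], [0.0, 0.0, 0.0, 1.0]]
```

View pics/side0.png

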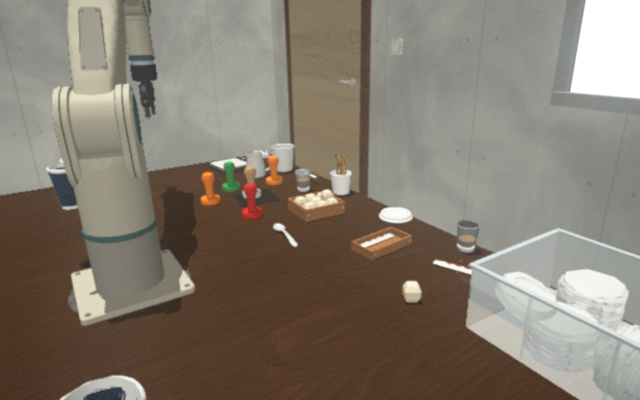

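View pics/top0.png

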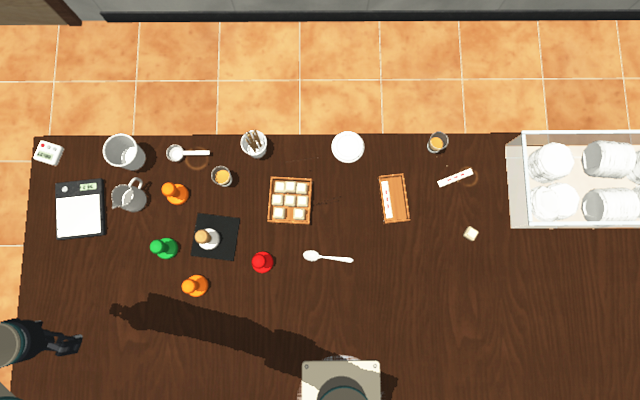

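The top view shows the box near pixel (290,200), the tray (394,198), the stray sachet (455,177), the stray lump (470,233) and the tamper on its mat (207,238). I'll enlarge it.

```bash
cat > h.py <<'E'
import numpy as np,cv2
def load(n,tag): 
    return dict(np.load(f"pics/{n}{tag}.npz"))
def snap(n,tag):
    from cell import ctrl
    d=ctrl.get_image(n);np.savez(f"pics/{n}{tag}.npz",**d);return d
def ray(d,u,v):
    c=np.linalg.inv(d["K"])@np.array([u,v,1.]);return d["T"][:3,3],d["T"][:3,:3]@c
def onz(d,u,v,z):
    o,r=ray(d,u,v);return o+r*(z-o[2])/r[2]
def proj(d,p):
    T=d["T"];c=T[:3,:3].T@(np.asarray(p,float)-T[:3,3]);q=d["K"]@c;return q[:2]/q[2]
def crop(d,x0,y0,w,h,s,name):
    cv2.imwrite(f"pics/{name}.png",cv2.resize(d["img"][y0:y0+h,x0:x0+w],None,fx=s,fy=s,interpolation=cv2.INTER_CUBIC))
E
python3 - <<'E'
from h import *
d=load("top","0")
a=cv2.resize(d["img"][160:240,255:335],None,fx=5,fy=5,interpolation=cv2.INTER_CUBIC)
b=cv2.resize(d["img"][160:240,370:450],None,fx=5,fy=5,interpolation=cv2.INTER_CUBIC)
c=cv2.resize(d["img"][160:200,430:490],None,fx=5,fy=5,interpolation=cv2.INTER_CUBIC)
cv2.imwrite("pics/a.png",np.hstack([a,b]))
a=cv2.resize(d["img"][160:250,425:495],None,fx=5,fy=5,interpolation=cv2.INTER_CUBIC)
b=cv2.resize(d["img"][200:290,185:255],None,fx=5,fy=5,interpolation=cv2.INTER_CUBIC)
cv2.imwrite("pics/b.png",np.hstack([a,b]))
d=load("side","0")
crop(d,280,180,130,80,6,"c")
E
```

```text
(no output)
```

View pics/a.png

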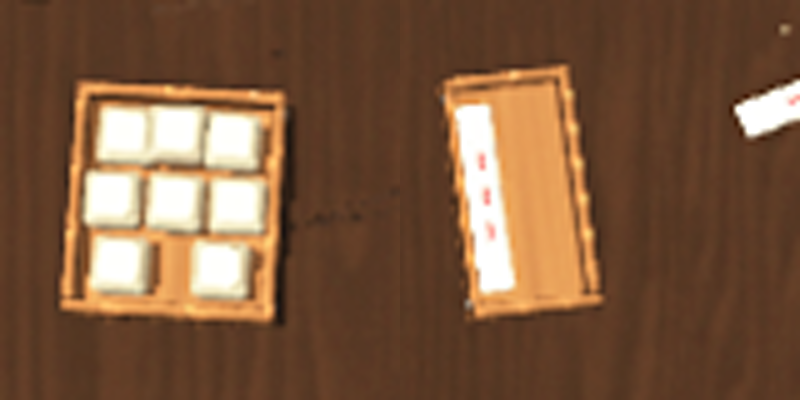

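View pics/b.png

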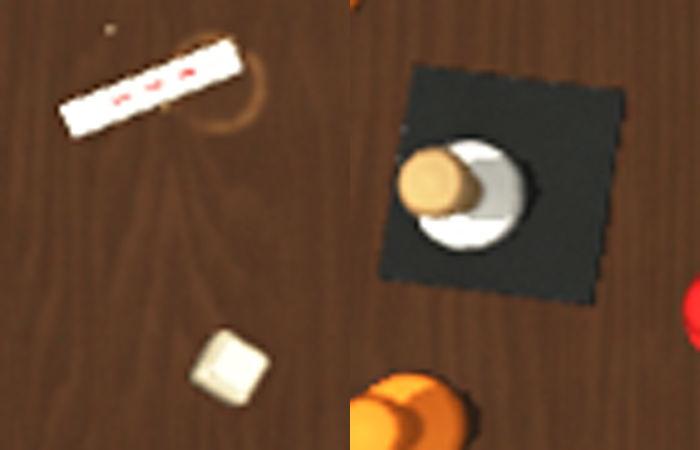

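View pics/c.png

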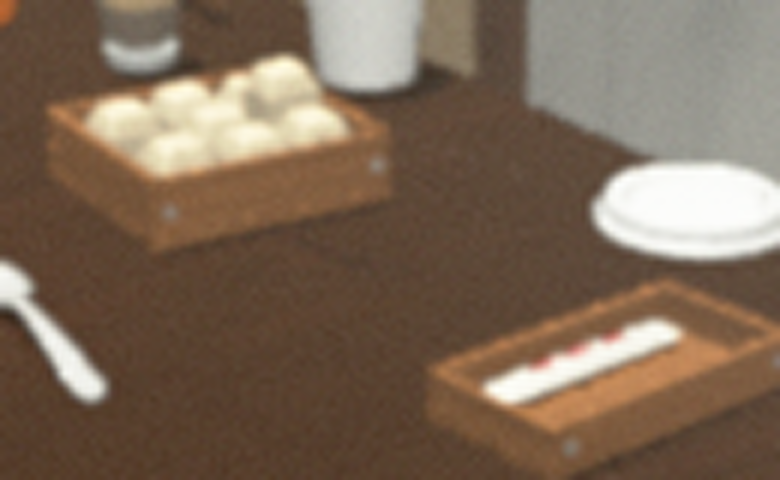

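```bash
python3 - <<'E'
from h import *
d=load("top","0");im=d["img"];hsv=cv2.cvtColor(im,cv2.COLOR_BGR2HSV)
def blob(mask,x0,y0,x1,y1):
    m=np.zeros(mask.shape,np.uint8);m[y0:y1,x0:x1]=mask[y0:y1,x0:x1]
    m=cv2.morphologyEx(m,cv2.MORPH_CLOSE,np.ones((3,3)))
    c,_=cv2.findContours(m,cv2.RETR_EXTERNAL,cv2.CHAIN_APPROX_NONE);c=max(c,key=cv2.contourArea)
    return c
V=hsv[...,2];
fg=((V>125)*255).astype(np.uint8)
for nm,b,H in(("box",(255,165,325,235),35),("tray",(370,165,415,235),22),("sachet",(430,160,480,195),9),("lump",(455,220,485,245),34)):
    c=blob(fg,*b);r=cv2.minAreaRect(c);P=cv2.boxPoints(r)
    print(nm,r,cv2.contourArea(c))
    mids=[(P[i]+P[(i+1)%4])/2 for i in range(4)]
    for z in(0,H):
        print("  mids z",z,[onz(d,*m,z)[:2].round(1).tolist() for m in mids])
        Q=[onz(d,*m,z)[:2] for m in mids];e=Q[0]-Q[2];f=Q[1]-Q[3]
        print("   size",np.linalg.norm(e).round(1),np.linalg.norm(f).round(1),"ang",np.degrees(np.arctan2(e[1],e[0])).round(1),np.degrees(np.arctan2(f[1],f[0])).round(1))
# mat & tamper
for nm,(u,v),z in(("base",(185+468/5,200+194/5),28),("knob",(185+432/5-70,200+182/5),90)):pass
o=lambda U,Vv,x0,y0:((U+.5)/5-.5+x0,(Vv+.5)/5-.5+y0)
for U,W in((415,66),(625,90),(595,303),(380,275)): print("mat",onz(d,*o(U-350,W,185,200),4)[:2].round(1))
print("base",onz(d,*o(471-350,194,185,200),30)[:2].round(1),"knob",onz(d,*o(430-350,182,185,200),99)[:2].round(1),onz(d,*o(432-350,182,185,200),85)[:2].round(1))
for n,U,W in(("TL",78,84),("TR",287,93),("BR",275,311),("BL",62,299)): print("boxrim",n,onz(d,*o(U,W,255,160),35)[:2].round(1))
for n,U,W in(("TL",444,78),("TR",568,67),("BR",603,297),("BL",470,308)): print("trayrim",n,onz(d,*o(U-400,W,370,160),22)[:2].round(1))
E
```

```text
box ((289.18280029296875, 199.8931121826172), (42.51474380493164, 46.272953033447266), 3.3664605617523193) 1872.5
  mids z 0 [[541.0, 196.0], [603.3, 132.7], [532.9, 76.8], [471.7, 140.1]]
   size 119.4 131.8 ang 86.1 -3.2
  mids z 35 [[534.9, 192.1], [595.4, 130.6], [527.0, 76.3], [467.5, 137.8]]
   size 116.1 128.1 ang 86.1 -3.2
tray ((393.7308349609375, 197.8461456298828), (48.497581481933594, 27.03957176208496), 82.87498474121094) 1187.5
  mids z 0 [[609.8, -151.7], [544.8, -195.9], [472.1, -163.9], [535.9, -119.9]]
   size 138.3 76.5 ang 5.1 -83.3
  mids z 22 [[604.7, -148.1], [540.9, -191.5], [469.4, -160.0], [532.1, -116.8]]
   size 135.8 75.2 ang 5.1 -83.3
sachet ((456.8728942871094, 176.6024627685547), (17.65447425842285, 40.560020446777344), 84.80557250976562) 281.0
  mids z 0 [[625.7, -338.8], [605.0, -397.5], [574.6, -340.5], [595.2, -281.9]]
   size 51.1 116.1 ang 1.8 -85.2
  mids z 9 [[623.6, -336.0], [603.0, -394.3], [572.8, -337.6], [593.3, -279.4]]
   size 50.8 115.2 ang 1.8 -85.2
lump ((470.66925048828125, 232.95384216308594), (12.775577545166016, 12.403472900390625), 29.744882583618164) 134.5
  mids z 0 [[448.3, -354.1], [454.3, -378.6], [430.3, -384.0], [424.4, -359.5]]
   size 34.9 35.5 ang 59.0 -32.5
  mids z 34 [[444.9, -342.9], [450.7, -366.8], [427.4, -372.0], [421.6, -348.2]]
   size 33.9 34.5 ang 59.0 -32.5
mat [501.9 390.8]
mat [487.5 273.9]
mat [369.9 288. ]
mat [386.3 406.1]
base [428.1 351.3] knob [428.4 355.8] [429.7 358.4]
boxrim TL [597.  186.5]
boxrim TR [591.   71.5]
boxrim BR [470.2  78.8]
boxrim BL [477.8 194.2]
trayrim TL [ 601.  -113.5]
trayrim TR [ 606.7 -183. ]
trayrim BR [ 477.1 -197.4]
trayrim BL [ 471.7 -124. ]
```

```bash
python3 - <<'E'
from h import *
d=load("top","0");im=d["img"];hsv=cv2.cvtColor(im,cv2.COLOR_BGR2HSV)
m=((hsv[...,1]<70)&(hsv[...,2]>120)).astype(np.uint8)*255
# sachets, upsampled contours
def rects(m,b,s=8):
    x0,y0,x1,y1=b
    g=cv2.resize(im[y0:y1,x0:x1],None,fx=s,fy=s,interpolation=cv2.INTER_CUBIC)
    h=cv2.cvtColor(g,cv2.COLOR_BGR2HSV)
    mm=((h[...,1]<90)&(h[...,2]>140)).astype(np.uint8)*255
    mm=cv2.morphologyEx(mm,cv2.MORPH_CLOSE,np.ones((25,25)))
    c,_=cv2.findContours(mm,cv2.RETR_EXTERNAL,cv2.CHAIN_APPROX_NONE);c=max(c,key=cv2.contourArea)
    P=cv2.boxPoints(cv2.minAreaRect(c));return (P+.5)/s-.5+[x0,y0]
for nm,b,z in(("stray",(430,160,482,196),9),("traysachet",(380,170,412,225),12),("lump",(458,220,485,246),17)):
    P=rects(m,b);Q=np.array([onz(d,*p,z)[:2] for p in P])
    e=Q[1]-Q[0];f=Q[2]-Q[1]
    print(nm,P.round(1).tolist(),"c",Q.mean(0).round(1),"sz",np.linalg.norm(e).round(1),np.linalg.norm(f).round(1),"ang",np.degrees(np.arctan2(e[1],e[0])).round(1),np.degrees(np.arctan2(f[1],f[0])).round(1))
s=load("side","0")
# each lump on top view: upsampled individual tops
for p in([436,-362,17],[598,-337,9],[534,133.5,35],[538,-156,22],[429,355,90],[428,352,30]): print(p,"side px",proj(s,p).round(1),"top px",proj(d,p).round(1))
crop(s,385,245,100,60,7,"d");crop(s,180,150,130,80,6,"e")
E
```

```text
stray [[435.9, 180.6], [470.9, 166.7], [473.8, 173.9], [438.7, 187.9]] c [ 596.3 -331.1] sz 108.9 22.2 ang -68.7 -162.0
traysachet [[378.9, 181.0], [387.5, 179.8], [392.8, 217.5], [384.2, 218.7]] c [ 534.8 -133.7] sz 24.4 107.2 ang -82.3 -174.0
lump [[462.0, 235.3], [468.2, 224.6], [479.0, 230.9], [472.8, 241.6]] c [ 437.3 -362.9] sz 34.8 33.7 ang -32.8 -121.5
[436, -362, 17] side px [411.4 291.5] top px [470.3 233.6]
[598, -337, 9] side px [459.6 266.4] top px [457.  176.6]
[534, 133.5, 35] side px [316.5 199.3] top px [289.4 198.8]
[538, -156, 22] side px [382.7 238.1] top px [394.4 197.3]
[429, 355, 90] side px [249.9 169.7] top px [201.8 236.1]
[428, 352, 30] side px [251.4 188.2] top px [208.6 238.4]
```

View pics/d.png

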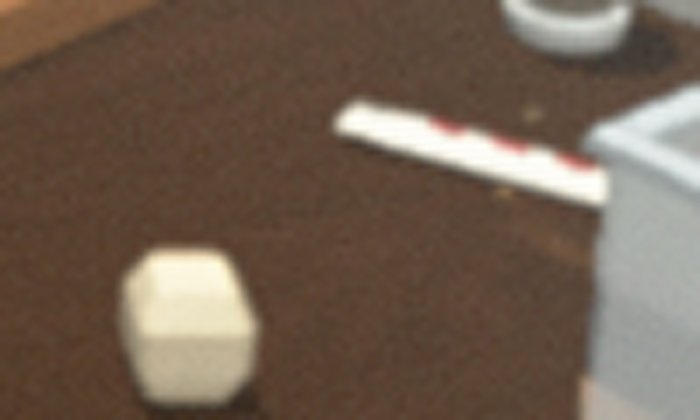

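View pics/e.png

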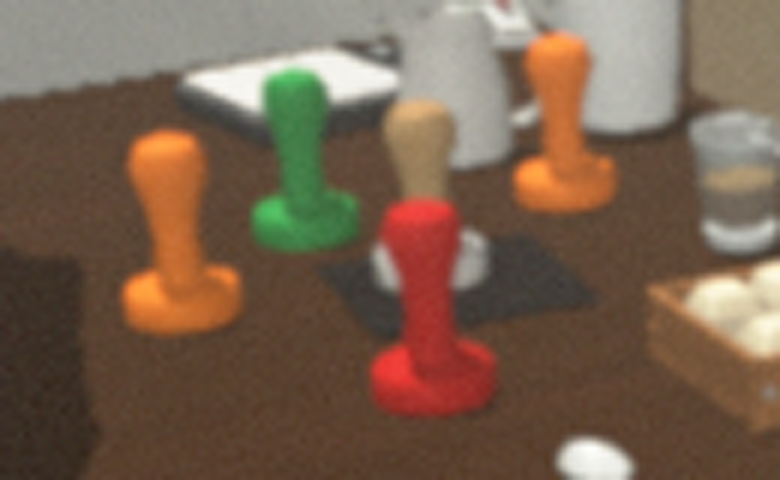

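```bash
cat > mv.py <<'E'
import sys,numpy as np
# usage: mv.py x y z yaw | commanded pose measured+droop unknown: uses measured state
from cell import ctrl
s=ctrl.read_state();p=s["eef_pos"];yaw=np.degrees(s["tool_rot"][2])
t=[float(a) for a in sys.argv[1:5]]
y=s["tool_rot"][2];c,sn=np.cos(y),np.sin(y)
d=np.array(t[:3])-p
tw=-((t[3]-yaw+180)%360-180)
print("at",p.round(1),"yaw",yaw.round(1),"F",s["force"].round(1),"w",round(s["width"],1),"t",s["clock"],"q",s["qpos"].round(2))
print("cmd tx,ty,tz,tw:",np.round([ (c*d[0]+sn*d[1])/25,(sn*d[0]-c*d[1])/25,-d[2]/25,tw/6],3),"rows>=",np.ceil(max(np.linalg.norm(d)/41.7,abs(tw)/7.16)))
E
python3 mv.py 596.5 -331 120 111.5;python3 mv.py 596.5 -331 231 111.5
```

```text
at [209.7 614.7 230.5] yaw 161.2 F [-0.5  0.2 -0.2] w 85.4 t 0.1 q [-1.31  0.63  0.04  1.52 -0.03  1.   -0.02]
cmd tx,ty,tz,tw: [-26.858 -30.805   4.42    8.277] rows>= 25.0
at [209.7 614.7 230.5] yaw 161.2 F [-0.5  0.2 -0.2] w 85.4 t 0.1 q [-1.31  0.63  0.04  1.52 -0.03  1.   -0.02]
cmd tx,ty,tz,tw: [-2.6858e+01 -3.0805e+01 -2.0000e-02  8.2770e+00] rows>= 25.0
```

>>> servo_tool(commands=[-26.86, -30.8, 0, 8.28, 0, -26.86, -30.8, 0, 8.28, 0, -26.86, -30.8, 0, 8.28, 0, -26.86, -30.8, 0, 8.28, 0, -26.86, -30.8, 0, 8.28, 0, -26.86, -30.8, 0, 8.28, 0, -26.86, -30.8, 0, 8.28, 0, -26.86, -30.8, 0, 8.28, 0, -26.86, -30.8, 0, 8.28, 0, -26.86, -30.8, 0, 8.28, 0])

```text
clock: 0.93
eef_pos: [367.7, 227.7, 231.2]
tool_rot: [-3.141, 0.0, 1.946]
force: [0.6, 0.2, -0.3]
width: 85.4
```

```bash
python3 mv.py 596.5 -331 231 111.5
```

```text
at [367.7 227.7 231.2] yaw 111.5 F [ 0.6  0.2 -0.3] w 85.4 t 0.9333 q [-0.86  0.34  0.32  2.1  -0.15  0.73 -0.07]
cmd tx,ty,tz,tw: [-2.4147e+01  3.1600e-01  9.0000e-03  3.0000e-03] rows>= 15.0
```

>>> servo_tool(commands=[-24.1, 0.3, 0, 0, 0, -24.1, 0.3, 0, 0, 0, -24.1, 0.3, 0, 0, 0, -24.1, 0.3, 0, 0, 0, -24.1, 0.3, 0, 0, 0, -24.1, 0.3, 0, 0, 0, -24.1, 0.3, 0, 0, 0, -24.1, 0.3, 0, 0, 0, -24.1, 0.3, 0, 0, 0, -24.1, 0.3, 0, 0, 0])

```text
clock: 1.77
eef_pos: [525.2, -158.1, 231.0]
tool_rot: [-3.141, -0.001, 1.946]
force: [0.9, 0.2, -0.7]
width: 85.6
```

```bash
python3 mv.py 596.5 -331 80 111.5
```

```text
at [ 525.2 -158.1  231. ] yaw 111.5 F [ 0.9  0.2 -0.7] w 85.6 t 1.7667 q [ 0.01  0.5   0.35  1.81 -0.22  0.87  0.83]
cmd tx,ty,tz,tw: [-7.479e+00  1.230e-01  6.041e+00 -4.000e-03] rows>= 6.0
```

>>> servo_tool(commands=[-7.48, 0.12, 4, 0, 0.4, -7.48, 0.12, 6, 0, 0.4, -7.48, 0.12, 6, 0, 0.4, -7.48, 0.12, 6, 0, 0.4, -7.48, 0.12, 6, 0, 0.4, -7.48, 0.12, 6, 0, 0.4, -7.48, 0.12, 6, 0, 0.4, -7.48, 0.12, 6, 0, 0.4, -7.48, 0.12, 6, 0, 0.4])

```text
clock: 2.52
eef_pos: [596.1, -328.2, 81.1]
tool_rot: [-3.141, -0.001, 1.946]
force: [-0.3, 0.6, 0.6]
width: 51.2
```

```bash
python3 mv.py 596.5 -331 2.5 111.5; python3 - <<'E'
from h import *
d=snap("side","1");crop(d,380,180,160,110,5,"s1")
E
```

```text
at [ 596.1 -328.2   81.1] yaw 111.5 F [-0.3  0.6  0.6] w 51.2 t 2.5167 q [ 0.31  0.86  0.27  1.54 -0.29  0.78  1.08]
cmd tx,ty,tz,tw: [-1.090e-01 -2.800e-02  3.143e+00 -1.000e-03] rows>= 2.0
```

View pics/s1.png

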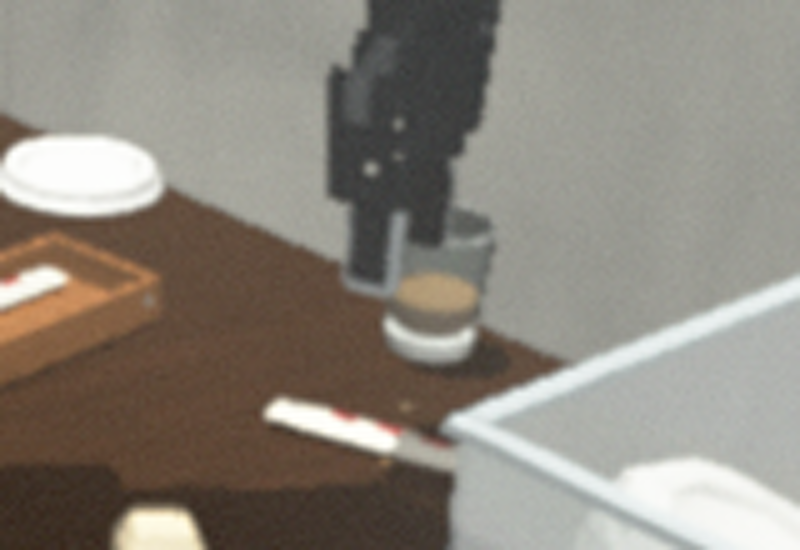

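>>> servo_tool(commands=[0, 0, 0, 0, 0.4])

```text
clock: 2.65
eef_pos: [597.2, -327.7, 82.7]
tool_rot: [3.14, 0.0, 1.947]
force: [-0.0, 0.3, -0.3]
width: 51.1
```

```bash
python3 mv.py 596.5 -331 2.5 111.5
```

```text
at [ 597.2 -327.7   82.7] yaw 111.6 F [-0.   0.3 -0.3] w 51.1 t 2.65 q [ 0.31  0.86  0.27  1.54 -0.29  0.78  1.08]
cmd tx,ty,tz,tw: [-0.112 -0.074  3.207  0.013] rows>= 2.0
```

>>> servo_tool(commands=[-0.1, -0.05, 1.5, 0, 0.45, -0.1, -0.05, 3.2, 0, 0.45, -0.1, -0.05, 3.2, 0, 0.45, -0.1, -0.05, 3.2, 0, 0.45, -0.1, -0.05, 3.2, 0, 0.45])

```text
clock: 3.07
eef_pos: [596.5, -330.9, 2.1]
tool_rot: [3.141, -0.0, 1.947]
force: [0.0, 0.1, 0.4]
width: 47.1
```

```bash
python3 mv.py 596.5 -331 2.5 111.5; python3 - <<'E'
from h import *
d=snap("side","2");crop(d,400,220,120,80,6,"s2")
d=snap("top","2");crop(d,400,130,120,90,6,"t2")
E
```

```text
at [ 596.5 -330.9    2.1] yaw 111.6 F [0.  0.1 0.4] w 47.1 t 3.0667 q [ 0.34  0.97  0.23  1.56 -0.32  0.65  1.1 ]
cmd tx,ty,tz,tw: [-0.003 -0.003 -0.018  0.009] rows>= 1.0
```

View pics/s2.png

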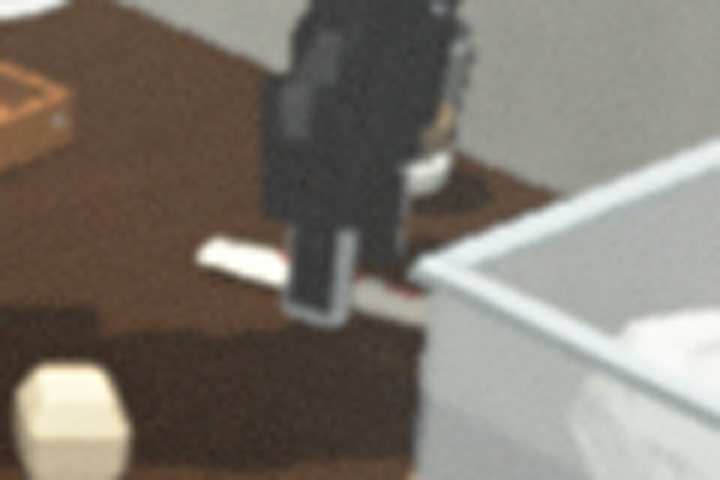

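View pics/t2.png

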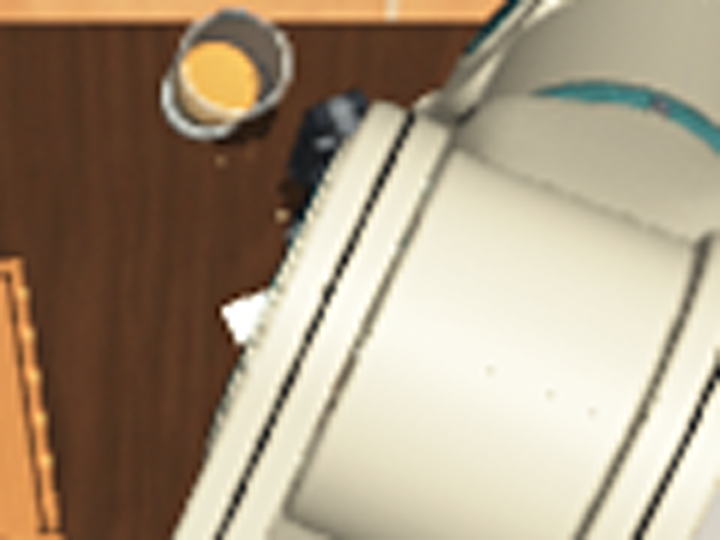

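The fingers straddle the sachet at side pixel (455,268) and clear the glass. I'll close the gripper, wait, and lift.

>>> servo_tool(commands=[0, 0, 0, 0, 1, 0, 0, 0, 0, 1, 0, 0, 0, 0, 1, 0, 0, 0, 0, 1, 0, 0, 0, 0, 1, 0, 0, -0.5, 0, 1, 0, 0, -2, 0, 1, 0, 0, -3.2, 0, 1, 0, 0, -3.2, 0, 1])

```text
clock: 3.92
eef_pos: [599.8, -334.9, 88.5]
tool_rot: [3.135, 0.009, 1.945]
force: [1.0, -0.5, 0.1]
width: 13.6
```

```bash
python3 mv.py 539 -164.3 80 185.8; python3 - <<'E'
from h import *
d=snap("side","3");crop(d,380,180,140,100,5,"s3")
E
```

```text
at [ 599.8 -334.9   88.5] yaw 111.5 F [ 1.  -0.5  0.1] w 13.6 t 3.9167 q [ 0.32  0.85  0.27  1.54 -0.29  0.78  1.08]
cmd tx,ty,tz,tw: [  7.241   0.233   0.341 -12.389] rows>= 11.0
```

View pics/s3.png

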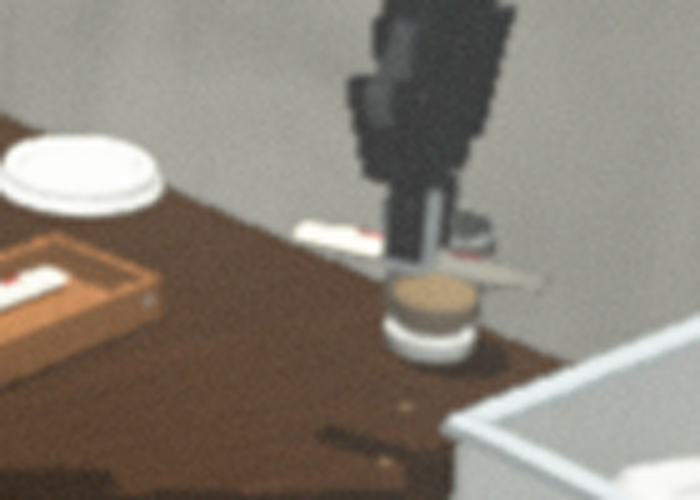

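>>> servo_tool(commands=[0, 0, -0.5, 0, 1, 7.24, 0.2, -0.5, -12.4, 1, 7.24, 0.2, -0.5, -12.4, 1, 7.24, 0.2, -0.5, -12.4, 1, 7.24, 0.2, -0.5, -12.4, 1, 7.24, 0.2, -0.5, -12.4, 1, 7.24, 0.2, -0.5, -12.4, 1, 7.24, 0.2, -0.5, -12.4, 1, 7.24, 0.2, -0.5, -12.4, 1, 7.24, 0.2, -0.5, -12.4, 1])

```text
clock: 4.8
eef_pos: [533.8, -161.4, 93.6]
tool_rot: [-3.142, -0.002, 3.077]
force: [-0.2, -0.1, 0.2]
width: 13.9
```

```bash
python3 mv.py 539 -164.3 60 185.8
```

```text
at [ 533.8 -161.4   93.6] yaw 176.3 F [-0.2 -0.1  0.2] w 13.9 t 4.8 q [ 0.26  0.69 -0.03  1.9   0.03  0.56  1.72]
cmd tx,ty,tz,tw: [-0.216 -0.103  1.346 -1.581] rows>= 2.0
```

>>> servo_tool(commands=[-0.2, -0.1, 1.3, -1.6, 1, -0.2, -0.1, 1.3, -1.6, 1, -0.2, -0.1, 1.3, -1.6, 1, -0.2, -0.1, 1.3, -1.6, 1, -0.2, -0.1, 1.3, -1.6, 1])

```text
clock: 5.22
eef_pos: [539.4, -164.6, 61.8]
tool_rot: [-3.141, 0.0, -3.046]
force: [0.1, 0.1, 0.5]
width: 13.6
```

```bash
python3 mv.py 539 -164.3 60 185.8; python3 - <<'E'
from h import *
d=snap("side","4");crop(d,330,190,120,90,6,"s4")
d=snap("top","4");crop(d,360,150,100,90,6,"t4")
E
```

```text
at [ 539.4 -164.6   61.8] yaw -174.5 F [0.1 0.1 0.5] w 13.6 t 5.2167 q [ 0.29  0.75 -0.06  1.89  0.09  0.5   1.83]
cmd tx,ty,tz,tw: [ 0.014  0.015  0.07  -0.058] rows>= 1.0
```

View pics/s4.png

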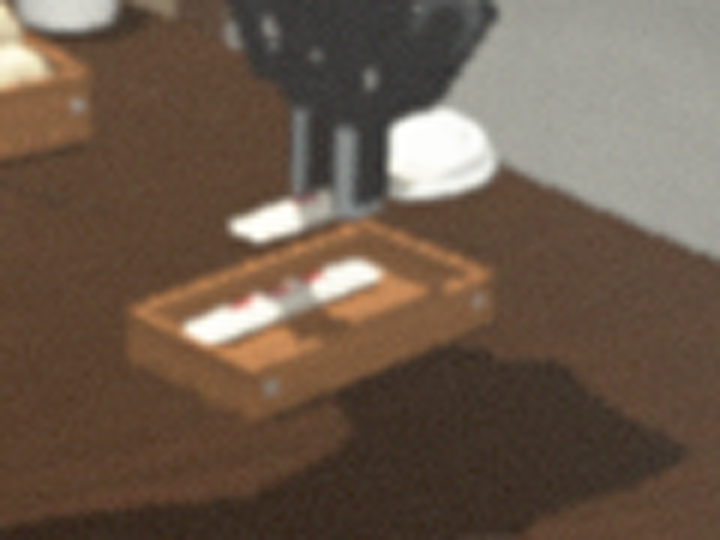

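View pics/t4.png

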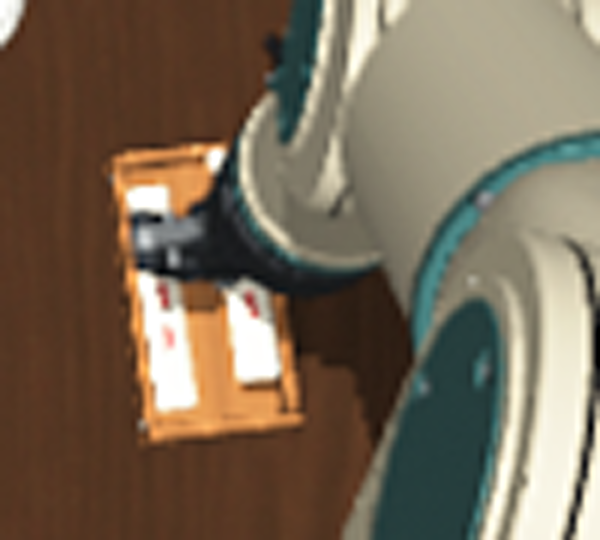

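```bash
python3 - <<'E'
from h import *
d=load("top","4")
for U,W in((245,382),(278,378),(228,285),(216,157)):
    print(onz(d,(U+.5)/6-.5+360,(W+.5)/6-.5+150,66).round(1))
c=np.array([539,-154.5]);a=np.radians(5.8);R=np.array([[np.cos(a),-np.sin(a)],[np.sin(a),np.cos(a)]])
for y in(-19,-10,-1):print(y,[(c+R@[x,y]).round(1) for x in(-52,52)])
E
python3 mv.py 539.4 -164.3 24 185.8
```

```text
[ 487.2 -162.9   66. ]
[ 488.9 -177.6   66. ]
[ 530.8 -156.9   66. ]
[ 589.1 -153.7   66. ]
-19 [array([ 489.2, -178.7]), array([ 592.7, -168.1])]
-10 [array([ 488.3, -169.7]), array([ 591.7, -159.2])]
-1 [array([ 487.4, -160.7]), array([ 590.8, -150.2])]
at [ 539.6 -164.6   62.1] yaw -174.5 F [-0.1 -0.5 -0. ] w 13.6 t 5.3167 q [ 0.29  0.75 -0.06  1.89  0.09  0.5   1.83]
cmd tx,ty,tz,tw: [ 0.007  0.012  1.522 -0.051] rows>= 1.0
```

>>> servo_tool(commands=[0, 0, 0.8, 0, 1, 0, 0, 1.5, 0, 1, 0, 0, 1.7, 0, 1, 0, 0, 1.7, 0, 1])

```text
clock: 5.65
eef_pos: [538.4, -164.1, 18.1]
tool_rot: [3.141, -0.002, -3.045]
force: [-0.3, -0.1, -0.0]
width: 13.5
```

>>> servo_tool(commands=[0, 0, 0.1, 0, 1, 0, 0, 0.2, 0, 1, 0, 0, 0.2, 0, 1])

```text
clock: 5.9
eef_pos: [539.7, -164.6, 14.3]
tool_rot: [-3.141, 0.001, -3.045]
force: [-0.2, 1.4, -0.2]
width: 13.8
```

```bash
python3 mv.py 539.4 -164.3 9 185.8;python3 - <<'E'
from h import *
d=snap("side","5");crop(d,330,190,120,90,6,"s5")
E
```

```text
at [ 539.7 -164.6   14.3] yaw -174.5 F [-0.2  1.4 -0.2] w 13.8 t 5.9 q [ 0.28  0.83 -0.05  1.91  0.1   0.41  1.82]
cmd tx,ty,tz,tw: [ 0.009  0.012  0.211 -0.044] rows>= 1.0
```

View pics/s5.png

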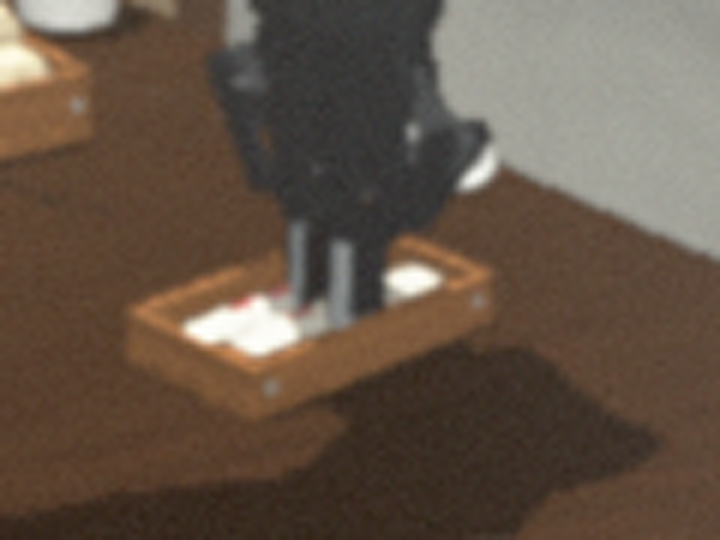

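>>> servo_tool(commands=[0, 0, 0.1, 0, 1, 0, 0, 0.2, 0, 1, 0, 0, 0.2, 0, 1])

```text
clock: 6.2
eef_pos: [539.6, -163.4, 8.7]
tool_rot: [3.141, 0.001, -3.044]
force: [0.2, 3.9, 2.2]
width: 13.4
```

>>> servo_tool(commands=[0, 0.04, 0.05, 0, 1, 0, 0.04, 0.05, 0, 0.76, 0, 0.04, 0.05, 0, 0.74, 0, 0.04, 0.05, 0, 0.73])

```text
clock: 6.53
eef_pos: [539.0, -160.7, 7.2]
tool_rot: [3.139, -0.001, -3.043]
force: [0.2, 7.8, -0.3]
width: 22.3
```

>>> servo_tool(commands=[0, 0, -0.3, 0, 0.73, 0, 0, -0.8, 0, 0.73, 0, 0, -1.8, 0, 0.6, 0, 0, -3.5, 0, 0.3, 0, 0, -3.5, 0, 0.3])

```text
clock: 6.95
eef_pos: [543.3, -166.1, 101.7]
tool_rot: [-3.136, 0.01, -3.046]
force: [1.0, -0.1, 0.7]
width: 57.4
```

```bash
python3 mv.py 437 -362.7 95 148;python3 mv.py 437 -362.7 95 58;python3 - <<'E'
from h import *
d=snap("side","6");crop(d,330,190,120,90,6,"s6")
E
```

```text
at [ 543.3 -166.1  101.7] yaw -174.6 F [ 1.  -0.1  0.7] w 57.4 t 6.95 q [ 0.29  0.68 -0.07  1.87  0.09  0.58  1.83]
cmd tx,ty,tz,tw: [ 4.98  -7.426  0.268  6.242] rows>= 6.0
at [ 543.3 -166.1  101.7] yaw -174.6 F [ 1.  -0.1  0.7] w 57.4 t 6.95 q [ 0.29  0.68 -0.07  1.87  0.09  0.58  1.83]
cmd tx,ty,tz,tw: [ 4.98  -7.426  0.268 21.242] rows>= 18.0
```

View pics/s6.png

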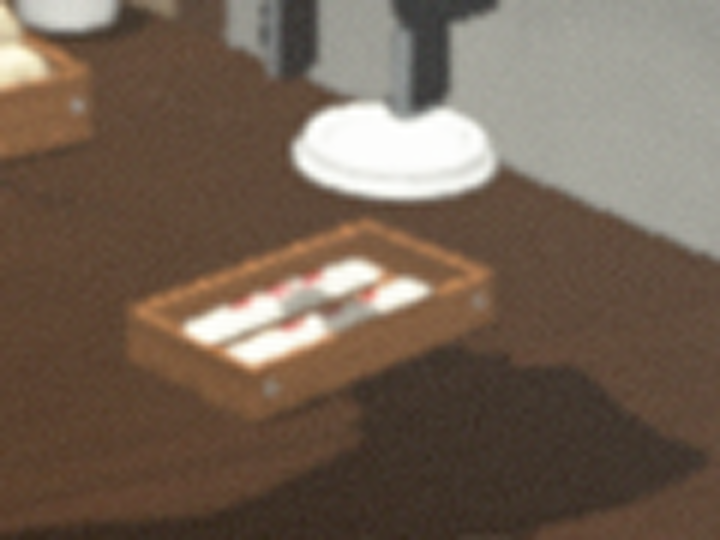

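The side view shows the sachet lying flat in the tray at about (383,240), beside the fixed one. Next is the lump.

>>> servo_tool(commands=[4.98, -7.43, 0, 21.2, 0.25, 4.98, -7.43, 0, 21.2, 0.25, 4.98, -7.43, 0, 21.2, 0.25, 4.98, -7.43, 0, 21.2, 0.25, 4.98, -7.43, 0, 21.2, 0.25, 4.98, -7.43, 0, 21.2, 0.25, 4.98, -7.43, 0, 21.2, 0.25, 4.98, -7.43, 0, 21.2, 0.25, 4.98, -7.43, 0, 21.2, 0.25, 4.98, -7.43, 0, 21.2, 0.25])

```text
clock: 7.83
eef_pos: [432.2, -361.3, 95.0]
tool_rot: [-3.141, 0.0, 1.98]
force: [0.5, -0.1, 0.3]
width: 64.3
```

```bash
python3 mv.py 437 -362.7 70 58; python3 - <<'E'
from h import *
d=snap("top","7");crop(d,340,150,110,90,6,"t7")
E
```

```text
at [ 432.2 -361.3   95. ] yaw 113.5 F [ 0.5 -0.1  0.3] w 64.3 t 7.8333 q [ 0.5   0.71  0.23  1.88 -0.27  0.58  1.31]
cmd tx,ty,tz,tw: [-0.127  0.154  0.999  9.245] rows>= 8.0
```

View pics/t7.png

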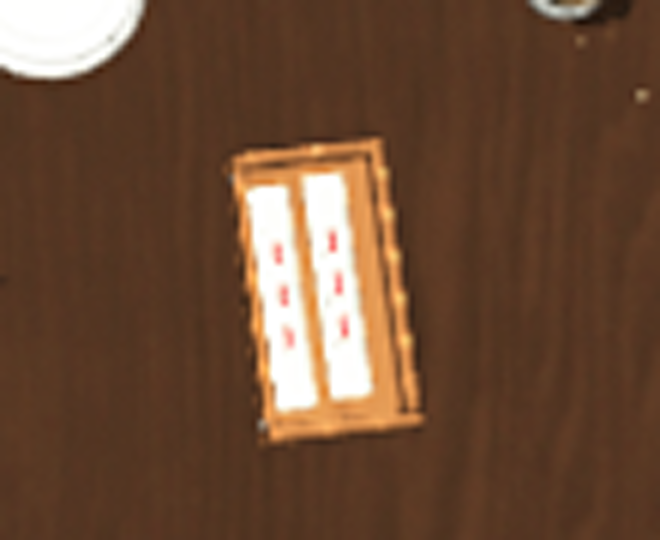

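```bash
python3 - <<'E'
from h import *
d=load("top","7")
c=np.array([539,-154.5]);a=np.radians(5.8);R=np.array([[np.cos(a),-np.sin(a)],[np.sin(a),np.cos(a)]])
for U,W in((338,285),(284,297)):
    print(R.T@(onz(d,(U+.5)/6-.5+340,(W+.5)/6-.5+150,14)[:2]-c))
E
```

```text
[ 0.2777473  -7.21486601]
[-2.58300956 18.49178099]
```

>>> servo_tool(commands=[-0.12, 0.15, 1, 9.25, 0.3, -0.12, 0.15, 1, 9.25, 0.3, -0.12, 0.15, 1, 9.25, 0.3, -0.12, 0.15, 1, 9.25, 0.3, -0.12, 0.15, 1, 9.25, 0.3, -0.12, 0.15, 1, 9.25, 0.3, -0.12, 0.15, 1, 9.25, 0.3, -0.12, 0.15, 1, 9.25, 0.3, -0.12, 0.15, 1, 9.25, 0.3, -0.12, 0.15, 1, 9.25, 0.3])

```text
clock: 8.72
eef_pos: [437.4, -361.9, 69.9]
tool_rot: [-3.141, 0.001, 1.024]
force: [-0.1, 1.1, 0.0]
width: 59.8
```

```bash
python3 mv.py 437 -362.7 14 58
```

```text
at [ 437.4 -361.9   69.9] yaw 58.7 F [-0.1  1.1  0. ] w 59.8 t 8.7167 q [ 0.35  0.79  0.47  1.89 -0.6   0.6   0.65]
cmd tx,ty,tz,tw: [-0.038  0.003  2.236  0.109] rows>= 2.0
```

>>> servo_tool(commands=[-0.04, 0, 1, 0.1, 0.4, -0.04, 0, 2.2, 0.1, 0.4, -0.04, 0, 2.26, 0.1, 0.4, -0.04, 0, 2.26, 0.1, 0.4, -0.04, 0, 2.26, 0.1, 0.4])

```text
clock: 9.13
eef_pos: [437.2, -363.1, 14.3]
tool_rot: [3.141, 0.0, 1.01]
force: [-0.6, -0.3, -0.2]
width: 51.4
```

```bash
python3 mv.py 437 -362.7 14 58;python3 - <<'E'
from h import *
d=snap("side","8");crop(d,360,230,110,90,6,"s8")
E
```

```text
at [ 437.2 -363.1   14.3] yaw 57.9 F [-0.6 -0.3 -0.2] w 51.4 t 9.1333 q [ 0.4   0.87  0.39  1.9  -0.66  0.5   0.7 ]
cmd tx,ty,tz,tw: [ 0.01  -0.017  0.012 -0.022] rows>= 1.0
```

View pics/s8.png

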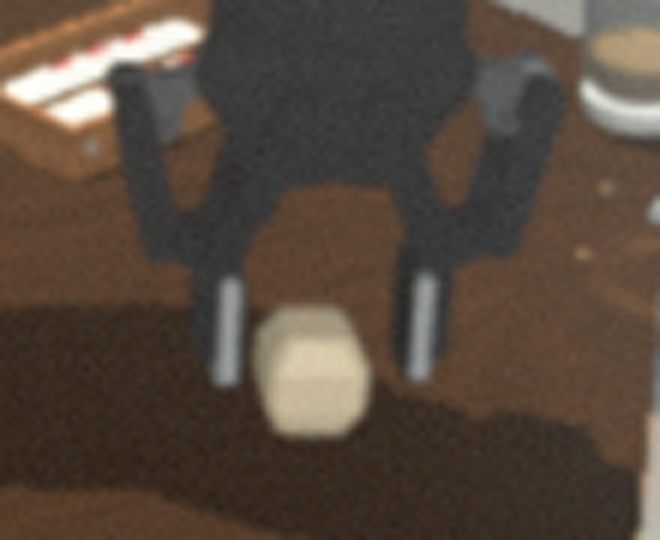

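>>> servo_tool(commands=[0, 0, 0, 0, 0.6, 0, 0, 0, 0, 1, 0, 0, 0, 0, 1, 0, 0, 0, 0, 1, 0, 0, 0, 0, 1, 0, 0, -0.5, 0, 1, 0, 0, -2, 0, 1, 0, 0, -3.6, 0, 1, 0, 0, -3.6, 0, 1])

```text
clock: 9.93
eef_pos: [440.0, -366.2, 111.0]
tool_rot: [3.13, 0.002, 1.009]
force: [0.6, -0.9, -0.0]
width: 28.4
```

```bash
python3 - <<'E'
from h import *
d=snap("side","9");crop(d,360,190,110,90,6,"s9")
# gap from top view (pic 7): measure lumps' tops
t=load("top","7");crop(t,260,165,70,70,8,"t7b")
E
python3 mv.py 498 135.7 110 86.5
```

```text
at [ 439.4 -364.8  108.5] yaw 57.8 F [ 0.9 -0.3 -1.4] w 28.1 t 9.9833 q [ 0.32  0.74  0.52  1.87 -0.57  0.67  0.62]
cmd tx,ty,tz,tw: [18.196 -8.677 -0.061 -4.779] rows>= 13.0
```

View pics/s9.png

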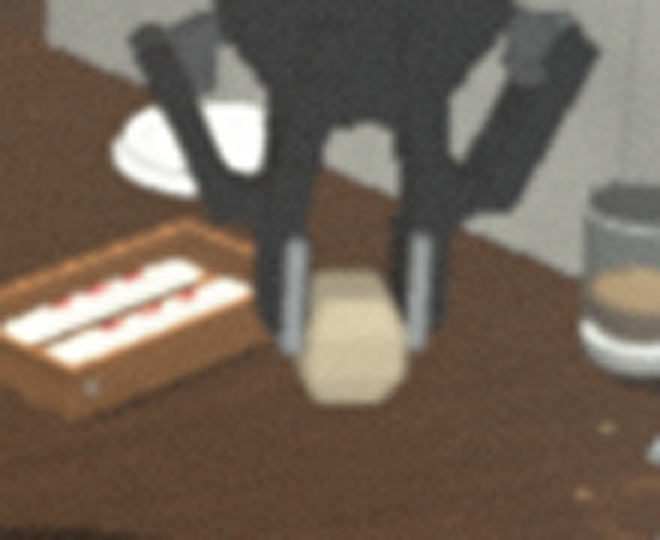

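View pics/t7b.png

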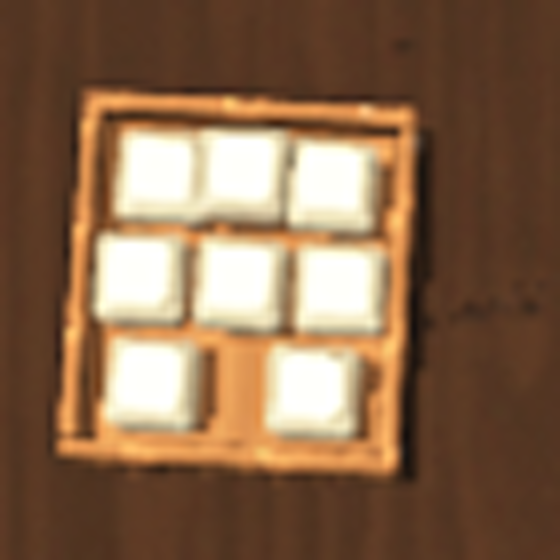

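```bash
python3 - <<'E'
from h import *
d=load("top","7")
pts=dict(l1=(150,381,39),l0=(313,388,39),l5=(241,281,39),l6=(139,277,39),l4=(341,286,39),l3=(158,173,39),l2=(335,180,39),l7=(243,172,58))
W={k:onz(d,(u+.5)/8-.5+260,(v+.5)/8-.5+165,z) for k,(u,v,z) in pts.items()}
for k,w in W.items():print(k,w.round(1))
print("near mid",(W['l0']+W['l1'])/2,"far mid",(W['l2']+W['l3'])/2)
a=W['l1']-W['l0'];print(np.degrees(np.arctan2(-a[0],a[1])))
a=W['l6']-W['l4'];print(np.degrees(np.arctan2(-a[0],a[1])))
c=np.array([534,133.5]);a=np.radians(-3.5);R=np.array([[np.cos(a),-np.sin(a)],[np.sin(a),np.cos(a)]])
print("gap",c+R@[-36,0],"l7",c+R@[36,0])
E
```

```text
l1 [496.7 163.3  39. ]
l0 [493.8 108.1  39. ]
l5 [530.8 132.6  39. ]
l6 [532.5 167.2  39. ]
l4 [528.8  98.5  39. ]
l3 [568.5 161.   39. ]
l2 [565.6 100.5  39. ]
l7 [564.8 130.8  58. ]
near mid [495.27212652 135.71552586  39.        ] far mid [567.03623766 130.72897607  39.        ]
-2.9738921085049848
-3.0651880699922622
gap [498.06714726 135.69774742] l7 [569.93285274 131.30225258]
```

```bash
python3 - <<'E'
from h import *
s=load("side","0")
o=lambda U,V:((U+.5)/6-.5+280,(V+.5)/6-.5+180)
Q=[onz(s,*o(U,V),35)[:2] for U,V in((48,106),(153,179),(389,127))]
print([q.round(1) for q in Q], "centre",((Q[0]+Q[2])/2).round(1), "sizes",np.linalg.norm(Q[0]-Q[1]),np.linalg.norm(Q[2]-Q[1]))
# bottom corners
Q=[onz(s,*o(U,V),0)[:2] for U,V in((153,250),(389,197),(52,175))];print(Q,(Q[1]+Q[2])/2)
d=load("top","7");
x0,y0,s8=260,165,8
g=d["img"][:, :, :].astype(int)
# column profile along box x at two columns
for u in (278,300): print(u,[tuple(g[v,u]) for v in range(174,228)][::1][:6],[ (v,int(g[v,u,2])) for v in range(172,182)],[ (v,int(g[v,u,2]),int(g[v,u,0])) for v in range(216,228)])
E
```

```text
[array([474.4, 197.9]), array([466.3,  83.4]), array([592.3,  77.2])] centre [533.3 137.6] sizes 114.81353597517669 126.17551666767997
[array([465.62870415,  84.54712407]), array([591.30591725,  75.87849122]), array([473.32803112, 195.26024684])] [532.31697418 135.56936903]
278 [(np.int64(35), np.int64(53), np.int64(85)), (np.int64(34), np.int64(50), np.int64(80)), (np.int64(39), np.int64(64), np.int64(101)), (np.int64(86), np.int64(155), np.int64(233)), (np.int64(64), np.int64(118), np.int64(184)), (np.int64(26), np.int64(47), np.int64(73))] [(172, 83), (173, 85), (174, 85), (175, 80), (176, 101), (177, 233), (178, 184), (179, 73), (180, 173), (181, 212)] [(216, 250, 217), (217, 224, 169), (218, 174, 125), (219, 228, 96), (220, 234, 88), (221, 250, 104), (222, 205, 72), (223, 84, 31), (224, 88, 36), (225, 91, 37), (226, 92, 36), (227, 93, 38)]
300 [(np.int64(38), np.int64(59), np.int64(94)), (np.int64(37), np.int64(58), np.int64(92)), (np.int64(36), np.int64(56), np.int64(89)), (np.int64(35), np.int64(55), np.int64(87)), (np.int64(82), np.int64(148), np.int64(225)), (np.int64(70), np.int64(127), np.int64(196))] [(172, 94), (173, 94), (174, 94), (175, 92), (176, 89), (177, 87), (178, 225), (179, 196), (180, 96), (181, 139)] [(216, 255, 252), (217, 252, 221), (218, 234, 183), (219, 185, 135), (220, 204, 85), (221, 217, 78), (222, 239, 93), (223, 186, 65), (224, 90, 33), (225, 87, 34), (226, 90, 38), (227, 90, 37)]
```

```bash
python3 mv.py 496.8 136 108 86.5
```

```text
at [ 439.4 -364.8  108.5] yaw 57.8 F [ 0.9 -0.3 -1.4] w 28.1 t 9.9833 q [ 0.32  0.74  0.52  1.87 -0.57  0.67  0.62]
cmd tx,ty,tz,tw: [18.18  -8.724  0.019 -4.779] rows>= 13.0
```

>>> servo_tool(commands=[18.2, -8.7, 0, -4.78, 1, 18.2, -8.7, 0, -4.78, 1, 18.2, -8.7, 0, -4.78, 1, 18.2, -8.7, 0, -4.78, 1, 18.2, -8.7, 0, -4.78, 1, 18.2, -8.7, 0, -4.78, 1, 18.2, -8.7, 0, -4.78, 1, 18.2, -8.7, 0, -4.78, 1, 18.2, -8.7, 0, -4.78, 1, 18.2, -8.7, 0, -4.78, 1])

```text
clock: 10.82
eef_pos: [484.8, 53.6, 103.7]
tool_rot: [-3.141, -0.0, 1.51]
force: [1.2, -0.6, -0.7]
width: 28.1
```

```bash
python3 mv.py 496.8 136 75 86.5
```

```text
at [484.8  53.6 103.7] yaw 86.5 F [ 1.2 -0.6 -0.7] w 28.1 t 10.8167 q [-0.47  0.65  0.45  2.09 -0.55  0.52  0.33]
cmd tx,ty,tz,tw: [3.320e+00 2.790e-01 1.149e+00 1.000e-03] rows>= 3.0
```

>>> servo_tool(commands=[3.32, 0.28, 0, 0, 1, 3.32, 0.28, 0, 0, 1, 3.32, 0.28, 0, 0, 1, 3.32, 0.28, 0.9, 0, 1, 3.32, 0.28, 0.9, 0, 1, 3.32, 0.28, 0.9, 0, 1])

```text
clock: 11.32
eef_pos: [496.1, 133.3, 80.6]
tool_rot: [-3.139, 0.001, 1.509]
force: [0.1, -1.2, -0.2]
width: 28.0
```

```bash
python3 mv.py 496.8 136 42 86.5; python3 - <<'E'
from h import *
d=snap("side","10");crop(d,260,140,110,90,6,"s10")
d=snap("top","10");crop(d,250,150,90,90,6,"t10")
E
```

```text
at [496.1 133.3  80.6] yaw 86.5 F [ 0.1 -1.2 -0.2] w 28.0 t 11.3167 q [-0.6   0.72  0.44  2.03 -0.59  0.53  0.21]
cmd tx,ty,tz,tw: [ 0.111  0.022  1.543 -0.003] rows>= 1.0
```

View pics/s10.png

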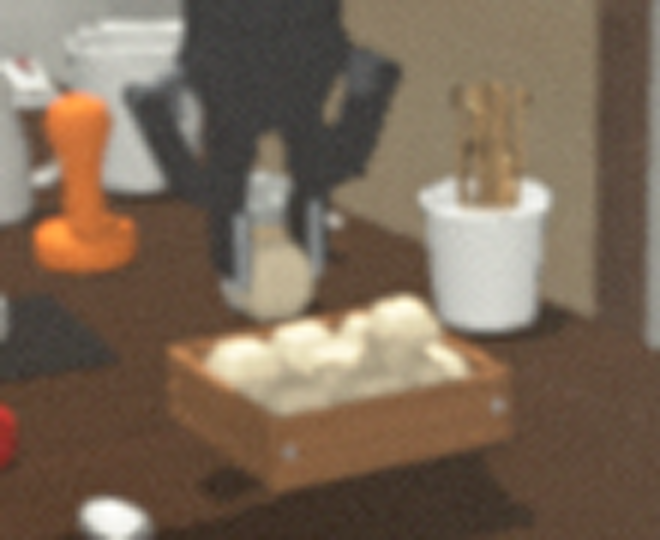

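View pics/t10.png

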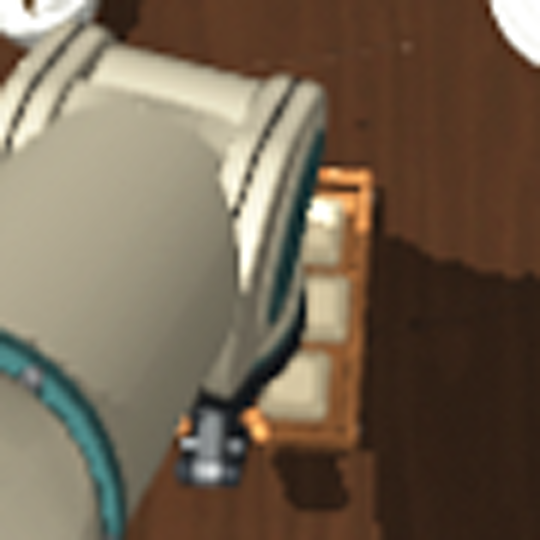

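```bash
python3 - <<'E'
from h import *
d=load("side","10");print(proj(d,[496.1,133.3,83.6]), (278+.5)/6-.5+260,(278+.5)/6-.5+140)
E
python3 mv.py 496.8 136 50 86.5
```

```text
[304.65099633 185.68432809] 305.9166666666667 185.91666666666666
at [497.5 132.8  81.6] yaw 86.4 F [ 0.4 -0.3 -0.2] w 28.4 t 11.4167 q [-0.6   0.72  0.44  2.03 -0.6   0.52  0.21]
cmd tx,ty,tz,tw: [ 0.125 -0.035  1.263 -0.016] rows>= 1.0
```

>>> servo_tool(commands=[0.1, 0.02, 0.6, 0, 1, 0.1, 0.02, 1.2, 0, 1, 0.1, 0.02, 1.2, 0, 1, 0.1, 0.02, 1.2, 0, 1])

```text
clock: 11.75
eef_pos: [498.0, 135.4, 51.4]
tool_rot: [-3.141, 0.0, 1.508]
force: [0.2, -0.1, 0.5]
width: 28.2
```

```bash
python3 mv.py 496.8 136 38 86.5;python3 - <<'E'
from h import *
d=snap("side","11");crop(d,260,150,110,90,6,"s11")
E
```

```text
at [498.  135.4  51.4] yaw 86.4 F [ 0.2 -0.1  0.5] w 28.2 t 11.75 q [-0.57  0.77  0.39  2.04 -0.63  0.46  0.23]
cmd tx,ty,tz,tw: [ 0.02  -0.05   0.537 -0.015] rows>= 1.0
```

View pics/s11.png

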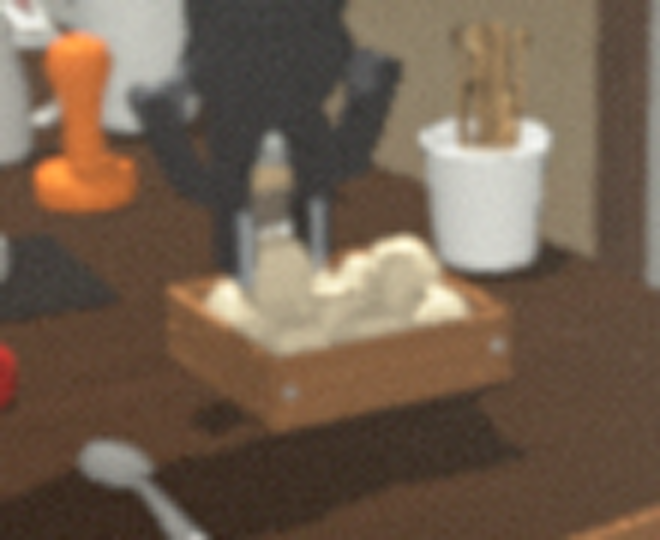

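>>> servo_tool(commands=[0, -0.04, 0.15, 0, 1, 0, -0.04, 0.3, 0, 1, 0, -0.04, 0.3, 0, 1])

```text
clock: 12.05
eef_pos: [496.9, 136.3, 43.5]
tool_rot: [-3.141, -0.0, 1.51]
force: [1.2, -0.3, 0.0]
width: 28.1
```

>>> servo_tool(commands=[0, 0, 0.1, 0, 1, 0, 0, 0.16, 0, 1, 0, 0, 0.16, 0, 1])

```text
clock: 12.3
eef_pos: [497.0, 136.3, 39.3]
tool_rot: [-3.141, 0.0, 1.51]
force: [-0.2, -0.2, -0.3]
width: 28.3
```

>>> servo_tool(commands=[0, 0, 0.05, 0, 1, 0, 0, 0.08, 0, 1, 0, 0, 0.08, 0, 1])

```text
clock: 12.55
eef_pos: [497.0, 136.3, 37.4]
tool_rot: [-3.141, 0.0, 1.51]
force: [-0.3, -1.0, 0.2]
width: 27.7
```

>>> servo_tool(commands=[0, 0, 0.05, 0, 1, 0, 0, 0.08, 0, 1, 0, 0, 0.08, 0, 1])

```text
clock: 12.8
eef_pos: [497.0, 136.3, 35.4]
tool_rot: [-3.141, 0.0, 1.51]
force: [0.3, -0.4, 0.3]
width: 28.3
```

```bash
python3 mv.py 496.8 136 38 86.5;python3 - <<'E'
from h import *
d=snap("side","12");crop(d,260,150,110,90,6,"s12")
E
```

```text
at [497.  136.3  35.4] yaw 86.5 F [ 0.3 -0.4  0.3] w 28.3 t 12.8 q [-0.56  0.79  0.36  2.04 -0.65  0.42  0.25]
cmd tx,ty,tz,tw: [-0.014 -0.009 -0.104 -0.001] rows>= 1.0
```

View pics/s12.png

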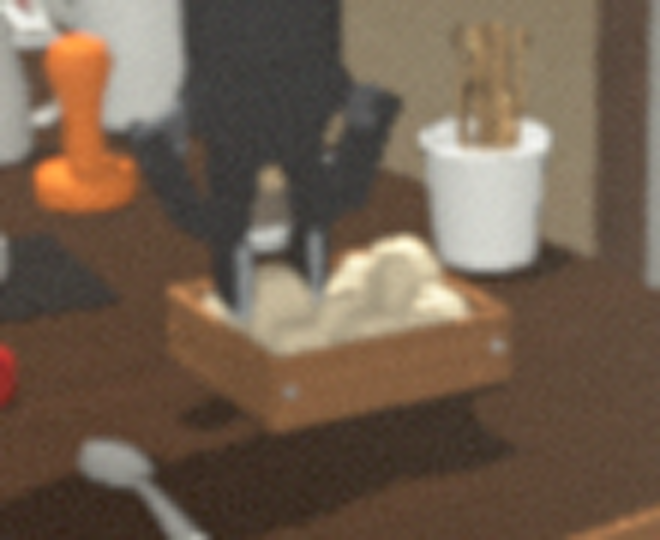

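>>> servo_tool(commands=[0, 0, 0, 0, 0.62, 0, 0, 0, 0, 0.6, 0, 0, 0, 0, 0.6, 0, 0, -0.3, 0, 0.6, 0, 0, -1, 0, 0.58, 0, 0, -2.2, 0, 0.5, 0, 0, -3.5, 0, 0.3, 0, 0, -4.4, 0, 0.3])

```text
clock: 13.52
eef_pos: [497.7, 136.1, 148.2]
tool_rot: [3.14, -0.0, 1.509]
force: [1.9, 0.6, -0.1]
width: 59.8
```

```bash
python3 mv.py 428.3 354 150 120;python3 - <<'E'
from h import *
d=snap("side","13");crop(d,260,150,110,90,6,"s13")
E
```

```text
at [497.7 136.1 148.2] yaw 86.5 F [ 1.9  0.6 -0.1] w 59.8 t 13.5167 q [-0.68  0.62  0.55  1.98 -0.51  0.67  0.13]
cmd tx,ty,tz,tw: [ 8.529 -3.309 -0.07  -5.59 ] rows>= 6.0
```

View pics/s13.png

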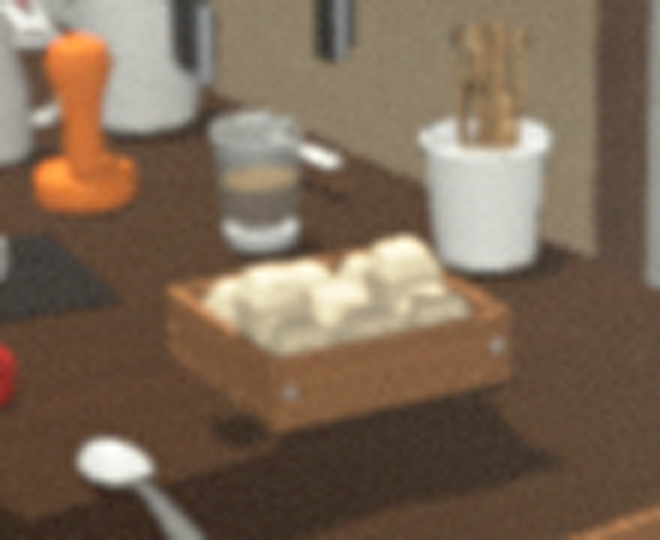

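```bash
python3 - <<'E'
from h import *
d=load("top","7");s=10;x0,y0=190,220
g=cv2.resize(d["img"][y0:y0+40,x0:x0+40],None,fx=s,fy=s,interpolation=cv2.INTER_CUBIC)
h=cv2.cvtColor(g,cv2.COLOR_BGR2HSV)
knob=((h[...,1]>70)&(h[...,2]>150)).astype(np.uint8)
kb=((h[...,1]>70)&(h[...,2]>60)).astype(np.uint8)
base=((h[...,1]<40)&(h[...,2]>100)).astype(np.uint8)
for n,m in(("knob",knob),("knoball",kb),("base",base)):
    c,_=cv2.findContours(m,cv2.RETR_EXTERNAL,cv2.CHAIN_APPROX_NONE);c=max(c,key=cv2.contourArea)
    (cx,cy),r=cv2.minEnclosingCircle(c);x,y,w,hh=cv2.boundingRect(c)
    U=((cx+.5)/s-.5+x0,(cy+.5)/s-.5+y0);B=((x+w/2)/s-.5+x0,(y+hh/2)/s-.5+y0)
    print(n,U,r/s,"bbox c",B,w/s,hh/s,[onz(d,*U,z)[:2].round(1).tolist() for z in(4,17,30,80,99)])
cv2.imwrite("pics/tk.png",g)
E
```

```text
knob (201.3555000305176, 236.45549926757812) 7.2545166015625 bbox c (200.65, 236.3) 12.7 13.8 [[435.9, 378.3], [434.7, 374.9], [433.5, 371.6], [429.0, 358.7], [427.2, 353.8]]
knoball (205.6, 239.5) 25.604794311523438 bbox c (205.65, 239.5) 32.3 40.0 [[427.4, 366.3], [426.3, 363.1], [425.2, 359.9], [421.0, 347.5], [419.4, 342.8]]
base (207.83858795166014, 238.55309143066407) 11.289429473876954 bbox c (208.6, 238.5) 20.8 22.0 [[429.9, 360.2], [428.8, 357.1], [427.7, 353.9], [423.4, 341.8], [421.7, 337.1]]
```

View pics/tk.png

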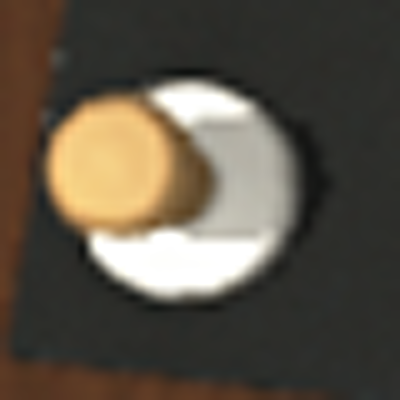

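>>> servo_tool(commands=[8.5, -3.3, -0.1, -5.6, 0.2, 8.5, -3.3, -0.1, -5.6, 0.2, 8.5, -3.3, -0.1, -5.6, 0.2, 8.5, -3.3, -0.1, -5.6, 0.2, 8.5, -3.3, -0.1, -5.6, 0.2, 8.5, -3.3, -0.1, -5.6, 0.2, 8.5, -3.3, -0.1, -5.6, 0.2, 8.5, -3.3, -0.1, -5.6, 0.2])

```text
clock: 14.23
eef_pos: [426.9, 354.6, 148.2]
tool_rot: [3.142, -0.0, 2.099]
force: [0.4, -0.8, -0.8]
width: 68.2
```

```bash
python3 mv.py 428.3 354.3 106 120;python3 - <<'E'
from h import *
t=load("top","7");crop(t,260,165,70,70,8,"x")
d=snap("top","14");crop(d,180,160,150,110,5,"t14")
d=snap("side","14");crop(d,180,120,150,110,5,"s14")
E
```

```text
at [426.9 354.6 148.2] yaw 120.3 F [ 0.4 -0.8 -0.8] w 68.2 t 14.2333 q [-1.02  0.64  0.42  1.88 -0.39  0.71  0.16]
cmd tx,ty,tz,tw: [-0.038  0.042  1.686  0.044] rows>= 2.0
```

View pics/t14.png

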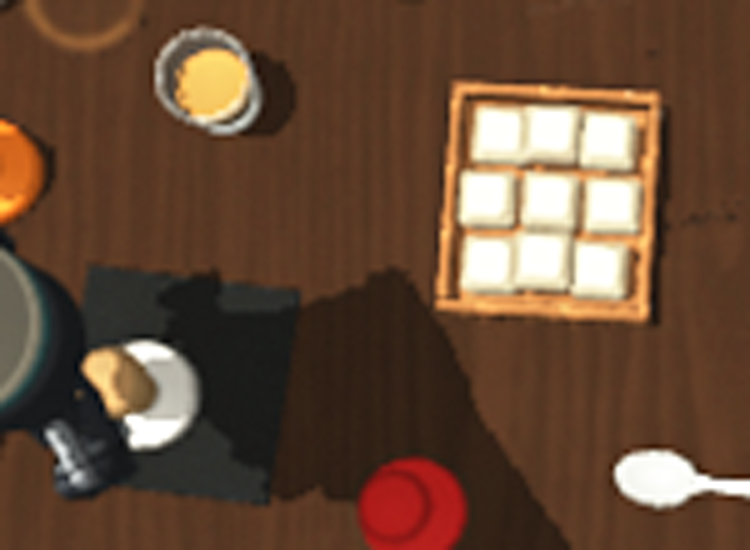

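View pics/s14.png

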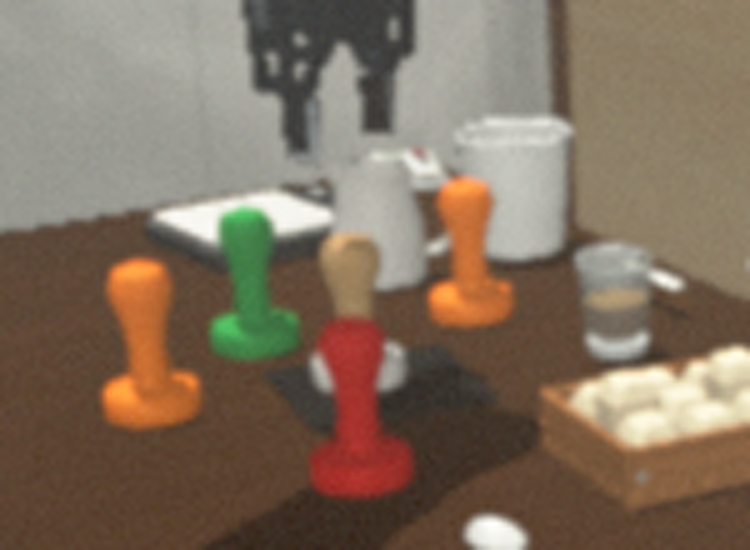

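>>> servo_tool(commands=[-0.04, 0.04, 0.8, 0, 0.25, -0.04, 0.04, 1.5, 0, 0.25, -0.04, 0.04, 1.5, 0, 0.25, -0.04, 0.04, 1.5, 0, 0.25])

```text
clock: 14.67
eef_pos: [429.4, 351.1, 110.3]
tool_rot: [-3.14, 0.001, 2.093]
force: [0.3, 0.1, 0.6]
width: 64.2
```

```bash
python3 mv.py 428.3 354.3 62 120;python3 - <<'E'
from h import *
d=snap("side","15");crop(d,200,120,100,90,6,"s15")
print(proj(d,[428.3,354.3,110]),proj(d,[428.3,354.3,80]),proj(d,[426.9,354.6,155]))
E
```

```text
at [429.4 351.1 110.3] yaw 119.9 F [0.3 0.1 0.6] w 64.2 t 14.6667 q [-0.98  0.69  0.39  1.9  -0.42  0.63  0.19]
cmd tx,ty,tz,tw: [ 0.134  0.027  1.931 -0.011] rows>= 2.0
[249.28193951 163.51413336] [250.01668966 172.82725616] [247.69503518 149.32020842]
```

View pics/s15.png

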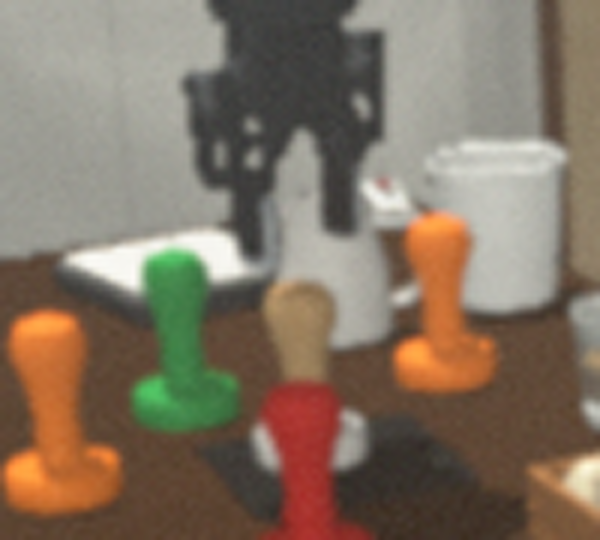

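>>> servo_tool(commands=[0.12, 0.03, 0.6, 0, 0.25, 0.12, 0.03, 1.2, 0, 0.25, 0.12, 0.03, 1.9, 0, 0.25, 0.12, 0.03, 1.9, 0, 0.25, 0.12, 0.03, 1.9, 0, 0.25])

```text
clock: 15.13
eef_pos: [428.6, 355.6, 63.6]
tool_rot: [-3.141, 0.0, 2.095]
force: [0.5, -0.6, 1.1]
width: 64.5
```

```bash
python3 mv.py 428.3 354.3 62 120;python3 - <<'E'
from h import *
d=snap("side","16");crop(d,200,120,100,90,6,"s16")
E
```

```text
at [428.6 355.6  63.6] yaw 120.0 F [ 0.5 -0.6  1.1] w 64.5 t 15.1333 q [-0.96  0.77  0.33  1.92 -0.46  0.53  0.22]
cmd tx,ty,tz,tw: [-0.038 -0.037  0.063  0.008] rows>= 1.0
```

View pics/s16.png

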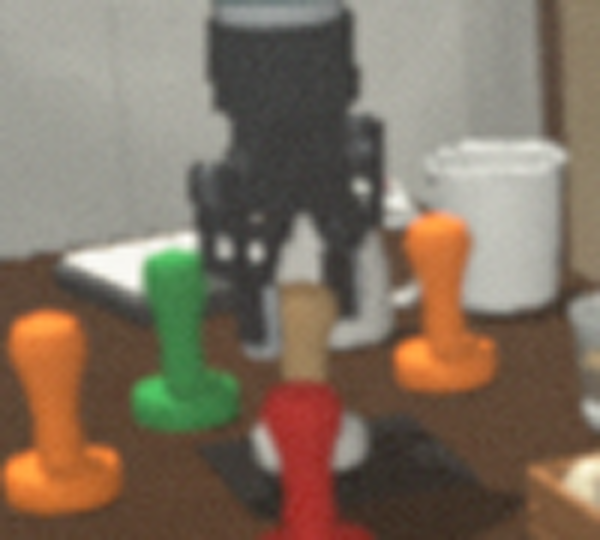

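>>> servo_tool(commands=[-0.04, -0.02, 0.06, 0, 0.5, -0.04, -0.02, 0.06, 0, 0.7, -0.04, -0.02, 0.06, 0, 1, -0.04, -0.02, 0.06, 0, 1, -0.04, -0.02, 0.06, 0, 1, -0.04, -0.02, 0.06, 0, 1])

```text
clock: 15.68
eef_pos: [429.4, 355.3, 62.9]
tool_rot: [3.139, -0.0, 2.096]
force: [0.6, -0.2, 4.8]
width: 34.3
```

>>> servo_tool(commands=[0, 0, -0.3, 0, 1, 0, 0, -1, 0, 1, 0, 0, -2, 0, 1, 0, 0, -3, 0, 1, 0, 0, -3, 0, 1])

```text
clock: 16.1
eef_pos: [430.5, 356.3, 140.8]
tool_rot: [3.135, -0.001, 2.096]
force: [0.8, 0.4, -2.6]
width: 34.4
```

```bash
python3 mv.py 496.8 136 135 105;python3 - <<'E'
from h import *
d=snap("side","17");crop(d,200,90,100,100,6,"s17")
d=load("top","14")
for n,U,W,z in(("gap",544,261,58),("l1",487,264,39),("l0",601,268,39),("l7",551,132,58),("l3",499,133,39),("l2",609,140,39)):
    print(n,onz(d,(U+.5)/5-.5+180,(W+.5)/5-.5+160,z).round(1))
E
```

```text
at [430.5 356.3 140.8] yaw 120.1 F [ 0.8  0.4 -2.6] w 34.4 t 16.1 q [-1.01  0.65  0.42  1.88 -0.4   0.69  0.17]
cmd tx,ty,tz,tw: [-8.953 -2.123  0.233  2.514] rows>= 6.0
gap [494.8 134.7  58. ]
l1 [496.2 166.9  39. ]
l0 [493.4 105.1  39. ]
l7 [564.9 131.1  58. ]
l3 [568.5 160.7  39. ]
l2 [564.1 100.6  39. ]
```

View pics/s17.png

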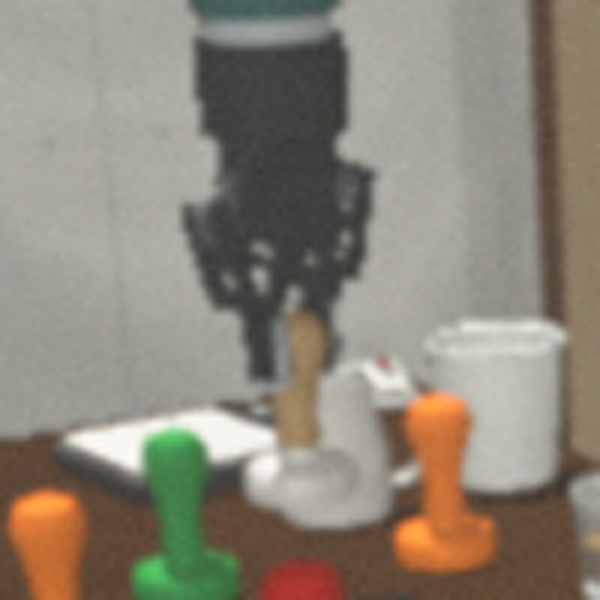

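>>> servo_tool(commands=[0, 0, 0, 0, 1, 0, 0, 0, 0, 1])

```text
clock: 16.32
eef_pos: [427.0, 354.4, 135.4]
tool_rot: [-3.139, 0.0, 2.096]
force: [-1.3, 0.1, -4.8]
width: 34.7
```

```bash
python3 mv.py 496.8 136 135 105;python3 - <<'E'
from h import *
d=snap("side","18");crop(d,220,120,60,70,8,"s18")
d=snap("top","18");crop(d,170,190,90,80,6,"t18")
E
```

```text
at [427.  354.4 135.4] yaw 120.1 F [-1.3  0.1 -4.8] w 34.7 t 16.3167 q [-1.01  0.66  0.41  1.88 -0.4   0.68  0.17]
cmd tx,ty,tz,tw: [-8.959 -1.97   0.015  2.52 ] rows>= 6.0
```

View pics/s18.png

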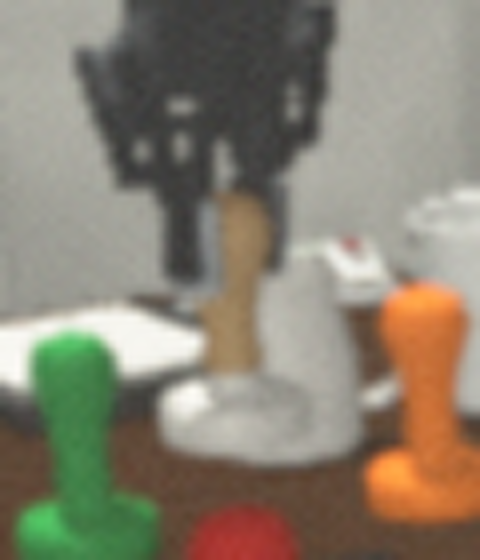

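View pics/t18.png

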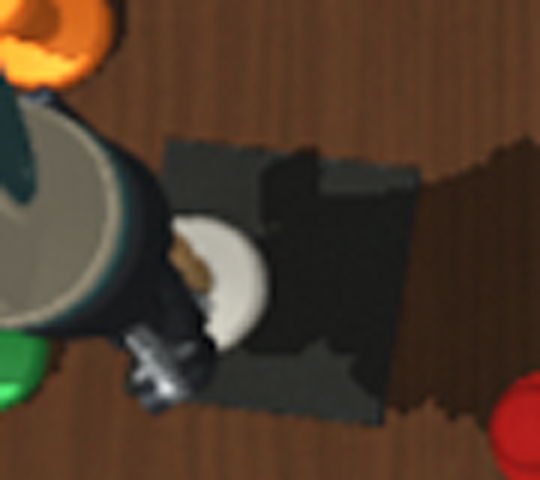

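```bash
python3 - <<'E'
from h import *
d=load("top","18");s=load("side","18")
for z in(77,90,103):print(onz(d,203.2,237,z).round(1))
a=(170+268/6-.1,190+285/6);print("right edge",onz(d,*a,100).round(1))
# side: knob centre & base
print(proj(s,[427,354.4,150]),proj(s,[427,354.4,103]),proj(s,[427,354.4,77]))
print("obs knob",220+245/8,120+235/8,"neck bottom",220+232/8,120+370/8,"base ext",220+158/8)
for p in([427,383.4,103],[427,325.4,103],[402,340,90],[452,368,90]):print(p,proj(s,p))
E
```

```text
[427.8 354.6  77. ]
[426.6 351.3  90. ]
[425.4 348.  103. ]
right edge [424.2 319.9 100. ]
[247.87847516 150.92706583] [249.05365671 165.76034206] [249.69172269 173.81408387]
obs knob 250.625 149.375 neck bottom 249.0 166.25 base ext 239.75
[427, 383.4, 103] [245.30814105 163.76116463]
[427, 325.4, 103] [252.92751192 167.828021  ]
[402, 340, 90] [243.7338614  172.21115424]
[452, 368, 90] [254.92650525 167.52802757]
```

>>> servo_tool(commands=[-9, -2, 0, 2.5, 1, -9, -2, 0, 2.5, 1, -9, -2, 0, 2.5, 1, -9, -2, 0, 2.5, 1, -9, -2, 0, 2.5, 1, -9, -2, 0, 2.5, 1, -9, -2, 0, 2.5, 1, -9, -2, 0, 2.5, 1, -9, -2, 0, 2.5, 1])

```text
clock: 17.17
eef_pos: [497.2, 135.8, 135.8]
tool_rot: [-3.14, -0.001, 1.835]
force: [0.2, 1.0, -3.6]
width: 34.4
```

```bash
python3 mv.py 495.8 135.5 125 105;python3 - <<'E'
from h import *
d=snap("side","19");crop(d,270,120,80,100,6,"s19")
d=snap("top","19");crop(d,240,150,110,90,6,"t19")
E
```

```text
at [497.2 135.8 135.8] yaw 105.1 F [ 0.2  1.  -3.6] w 34.4 t 17.1667 q [-0.61  0.62  0.44  1.99 -0.44  0.63  0.38]
cmd tx,ty,tz,tw: [ 0.001 -0.056  0.431  0.019] rows>= 1.0
```

View pics/s19.png

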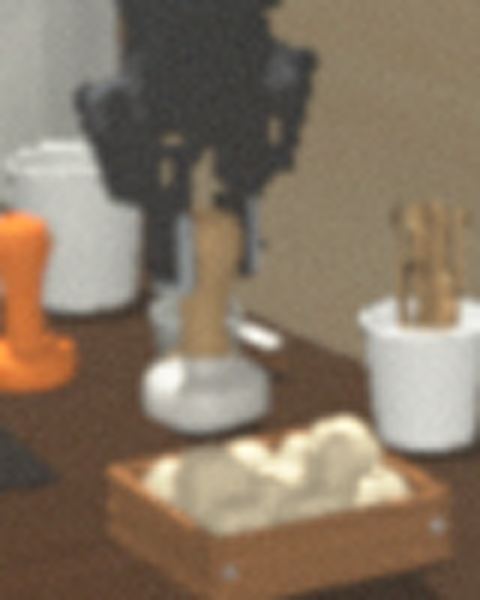

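View pics/t19.png

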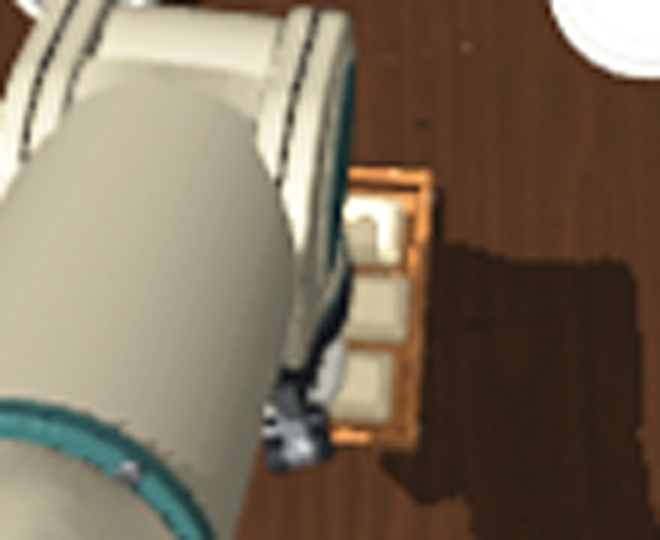

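```bash
python3 - <<'E'
from h import *
s=load("side","19")
for p in([497.2,135.8,90],[497.2,135.8,64],[497.2,135.8,116],[496,135.5,58],[496,135.5,48]):
    q=proj(s,p);print(p,q.round(1),"crop",((q-[270,120])*6).round(0))
E
```

```text
[497.2, 135.8, 90] [304.5 183.2] crop [207. 379.]
[497.2, 135.8, 64] [304.8 192. ] crop [209. 432.]
[497.2, 135.8, 116] [304.2 174.3] crop [205. 326.]
[496, 135.5, 58] [304.5 194.1] crop [207. 445.]
[496, 135.5, 48] [304.6 197.5] crop [208. 465.]
```

>>> servo_tool(commands=[0, -0.03, 0.3, 0, 1, 0, -0.03, 0.6, 0, 1, 0, -0.03, 0.6, 0, 1])

```text
clock: 17.52
eef_pos: [495.6, 135.7, 119.8]
tool_rot: [-3.138, -0.0, 1.836]
force: [-0.2, -0.0, -2.9]
width: 34.5
```

>>> servo_tool(commands=[0, 0, 0.1, 0, 1, 0, 0, 0.2, 0, 1, 0, 0, 0.3, 0, 1, 0, 0, 0.3, 0, 1])

```text
clock: 17.85
eef_pos: [496.9, 135.0, 113.6]
tool_rot: [-3.141, -0.0, 1.834]
force: [-0.1, -0.7, -4.4]
width: 34.5
```

>>> servo_tool(commands=[0, 0, 0.08, 0, 1, 0, 0, 0.16, 0, 1, 0, 0, 0.16, 0, 1])

```text
clock: 18.1
eef_pos: [497.0, 135.0, 109.8]
tool_rot: [-3.141, -0.0, 1.834]
force: [-0.6, -0.8, -2.9]
width: 34.3
```

>>> servo_tool(commands=[0, 0, 0.08, 0, 1, 0, 0, 0.16, 0, 1, 0, 0, 0.16, 0, 1])

```text
clock: 18.35
eef_pos: [496.9, 135.0, 105.7]
tool_rot: [-3.141, -0.0, 1.834]
force: [0.3, 0.4, -3.6]
width: 34.4
```

```bash
python3 - <<'E'
from h import *
d=snap("side","20");crop(d,270,130,80,90,7,"s20")
E
```

```text
(no output)
```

View pics/s20.png

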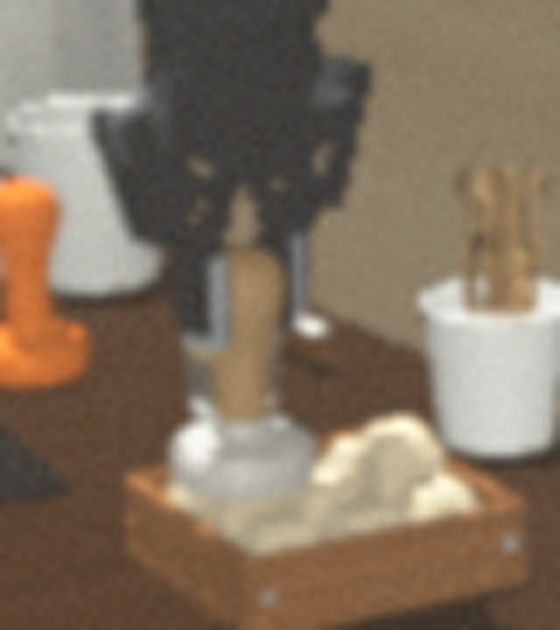

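>>> servo_tool(commands=[0, 0, 0.08, 0, 1, 0, 0, 0.12, 0, 1, 0, 0, 0.12, 0, 1])

```text
clock: 18.65
eef_pos: [497.0, 135.0, 102.8]
tool_rot: [-3.141, -0.0, 1.834]
force: [-1.0, -0.7, -4.1]
width: 34.7
```

>>> servo_tool(commands=[0, 0, 0.08, 0, 1, 0, 0, 0.12, 0, 1, 0, 0, 0.12, 0, 1])

```text
clock: 18.9
eef_pos: [497.0, 135.0, 99.8]
tool_rot: [-3.141, -0.0, 1.834]
force: [0.4, 0.8, -3.2]
width: 34.2
```

```bash
python3 - <<'E'
from h import *
d=snap("side","21");crop(d,280,150,60,70,10,"s21")
for p in([496,135.5,39],[497,135,65],[497,135,39]):
    q=proj(d,p);print(p,((q-[280,150])*10).round(0))
E
```

```text
[496, 135.5, 39] [247. 505.]
[497, 135, 65] [248. 418.]
[497, 135, 39] [251. 504.]
```

View pics/s21.png

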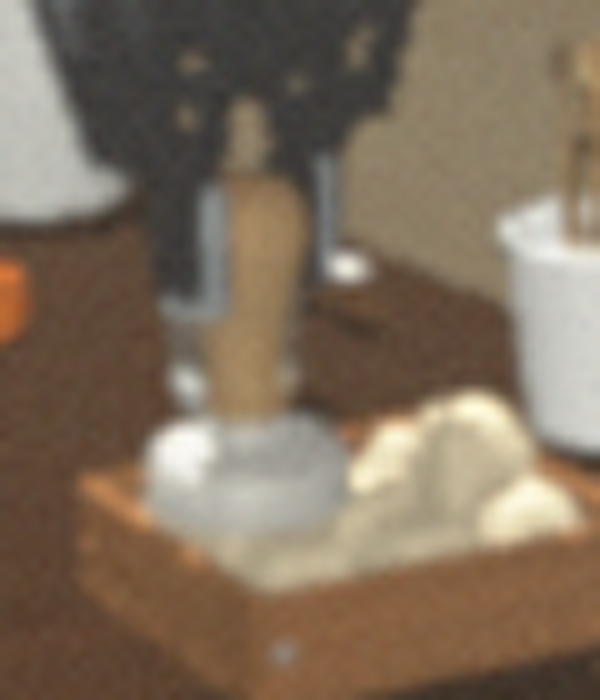

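>>> servo_tool(commands=[0, 0, 0.04, 0, 1, 0, 0, 0.08, 0, 1, 0, 0, 0.08, 0, 1])

```text
clock: 19.2
eef_pos: [497.2, 135.2, 98.0]
tool_rot: [3.141, -0.0, 1.834]
force: [-0.5, 0.1, -3.7]
width: 34.6
```

>>> servo_tool(commands=[0, 0, 0.04, 0, 1, 0, 0, 0.06, 0, 1, 0, 0, 0.06, 0, 1])

```text
clock: 19.45
eef_pos: [497.4, 135.4, 97.9]
tool_rot: [3.141, -0.001, 1.834]
force: [-3.5, 0.8, 10.2]
width: 34.5
```

>>> servo_tool(commands=[0, 0, 0.04, 0, 1, 0, 0, 0.04, 0, 1, 0, 0, 0, 0, 1, 0, 0, -0.5, 0, 1, 0, 0, -1.2, 0, 1, 0, 0, -1.6, 0, 1, 0, 0, -1.6, 0, 1])

```text
clock: 20.03
eef_pos: [498.7, 135.2, 138.4]
tool_rot: [3.137, -0.0, 1.834]
force: [0.9, 0.6, -3.9]
width: 34.5
```

```bash
python3 mv.py 567 131.3 135 105;python3 - <<'E'
from h import *
d=snap("side","22");crop(d,270,130,80,90,7,"s22")
E
```

```text
at [498.7 135.2 138.4] yaw 105.1 F [ 0.9  0.6 -3.9] w 34.5 t 20.0333 q [-0.61  0.61  0.44  1.99 -0.44  0.63  0.38]
cmd tx,ty,tz,tw: [-0.863  2.598  0.135  0.016] rows>= 2.0
```

View pics/s22.png

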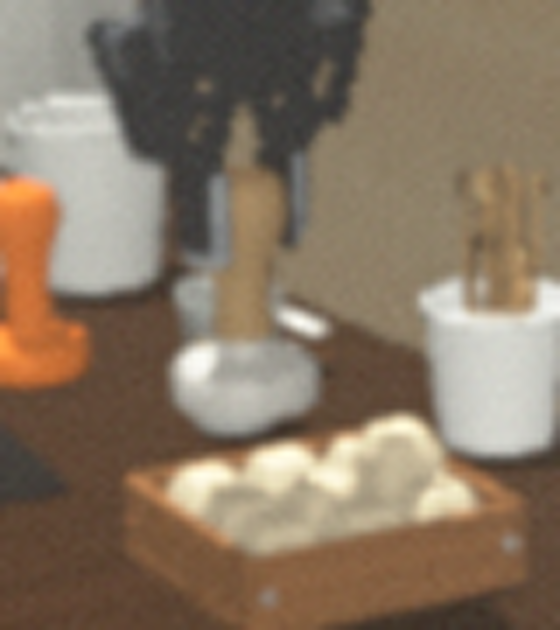

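>>> servo_tool(commands=[-0.86, 2.6, 0, 0, 1, -0.86, 2.6, 0, 0, 1, -0.86, 2.6, 0, 0, 1, -0.86, 2.6, 0, 0, 1, -0.86, 2.6, 0, 0, 1])

```text
clock: 20.5
eef_pos: [564.0, 131.1, 135.2]
tool_rot: [-3.138, -0.001, 1.834]
force: [-0.2, -0.6, -3.5]
width: 34.4
```

```bash
python3 mv.py 567 131.3 120 105;python3 - <<'E'
from h import *
d=snap("side","23");crop(d,280,130,80,90,7,"s23")
d=snap("top","23");crop(d,250,150,90,90,6,"t23")
E
```

```text
at [564.  131.1 135.2] yaw 105.1 F [-0.2 -0.6 -3.5] w 34.4 t 20.5 q [-0.55  0.69  0.45  1.82 -0.43  0.73  0.39]
cmd tx,ty,tz,tw: [-0.022  0.12   0.607  0.015] rows>= 1.0
```

View pics/s23.png

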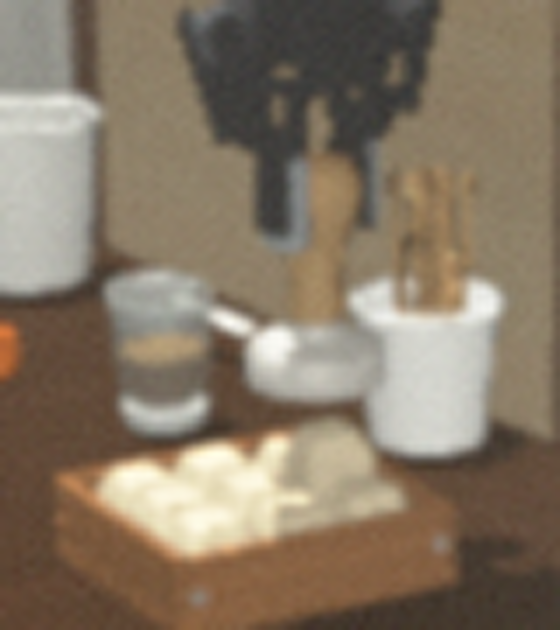

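View pics/t23.png

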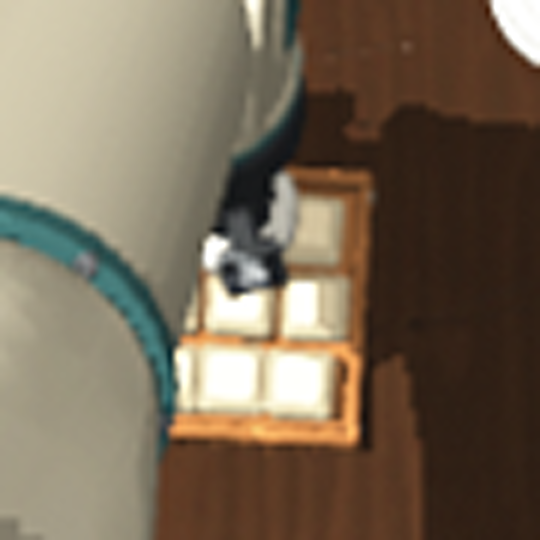

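```bash
python3 - <<'E'
from h import *
d=load("side","23")
for p in([567,131.3,55],[564,131.1,89]):
    q=proj(d,p);print(p,((q-[280,130])*7).round(0))
E
```

```text
[567, 131.3, 55] [325. 425.]
[564, 131.1, 89] [318. 348.]
```

>>> servo_tool(commands=[-0.02, 0.1, 0.3, 0, 1, -0.02, 0.1, 0.6, 0, 1, -0.02, 0.1, 0.6, 0, 1])

```text
clock: 20.85
eef_pos: [566.6, 131.5, 119.7]
tool_rot: [-3.138, -0.0, 1.835]
force: [-1.4, -0.3, -3.3]
width: 34.3
```

>>> servo_tool(commands=[-0.05, 0.04, 0.2, 0, 1, -0.05, 0.04, 0.4, 0, 1, -0.05, 0.04, 0.5, 0, 1, -0.05, 0.04, 0.5, 0, 1])

```text
clock: 21.18
eef_pos: [568.8, 130.3, 108.2]
tool_rot: [-3.14, -0.0, 1.834]
force: [-0.3, -0.6, -3.7]
width: 34.5
```

>>> servo_tool(commands=[0, 0, 0.05, 0, 1, 0, 0, 0.1, 0, 1, 0, 0, 0.15, 0, 1, 0, 0, 0.15, 0, 1])

```text
clock: 21.52
eef_pos: [569.3, 130.5, 105.2]
tool_rot: [-3.141, -0.0, 1.834]
force: [0.8, 0.2, -3.7]
width: 34.3
```

>>> servo_tool(commands=[0, 0, 0.05, 0, 1, 0, 0, 0.1, 0, 1, 0, 0, 0.12, 0, 1, 0, 0, 0.12, 0, 1])

```text
clock: 21.85
eef_pos: [569.2, 130.4, 102.1]
tool_rot: [-3.141, -0.0, 1.834]
force: [-0.7, 0.4, -3.6]
width: 34.5
```

```bash
python3 - <<'E'
from h import *
d=snap("side","24");crop(d,280,130,80,90,7,"s24")
E
```

```text
(no output)
```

View pics/s24.png

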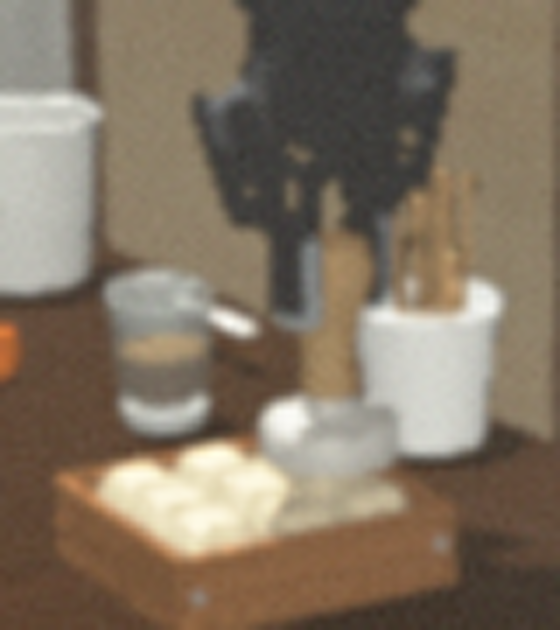

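>>> servo_tool(commands=[0, 0, 0.05, 0, 1, 0, 0, 0.1, 0, 1, 0, 0, 0.14, 0, 1, 0, 0, 0.14, 0, 1])

```text
clock: 22.23
eef_pos: [569.2, 130.4, 98.5]
tool_rot: [-3.141, -0.0, 1.834]
force: [-0.6, 0.2, -5.0]
width: 34.3
```

>>> servo_tool(commands=[0, 0, 0.04, 0, 1, 0, 0, 0.06, 0, 1, 0, 0, 0.06, 0, 1])

```text
clock: 22.48
eef_pos: [569.6, 130.7, 98.0]
tool_rot: [3.141, -0.001, 1.834]
force: [-2.4, 0.9, 3.5]
width: 34.2
```

Contact is at the same height as before (TCP 98, base 39). I'll press a little firmer, then lift and look.

>>> servo_tool(commands=[0, 0, 0.04, 0, 1, 0, 0, 0.08, 0, 1, 0, 0, 0.08, 0, 1])

```text
clock: 22.73
eef_pos: [570.2, 130.7, 97.8]
tool_rot: [3.139, -0.001, 1.834]
force: [-4.0, -0.4, 18.8]
width: 34.6
```

>>> servo_tool(commands=[0, 0, -0.2, 0, 1, 0, 0, -0.8, 0, 1, 0, 0, -1.6, 0, 1, 0, 0, -2, 0, 1, 0, 0, -2, 0, 1])

```text
clock: 23.15
eef_pos: [571.1, 130.4, 147.2]
tool_rot: [3.137, 0.001, 1.834]
force: [1.2, -0.0, -3.8]
width: 34.7
```

```bash
python3 mv.py 433 348 150 120;python3 - <<'E'
from h import *
d=snap("side","25");crop(d,270,130,90,90,7,"s25")
E
```

```text
at [571.1 130.4 147.2] yaw 105.1 F [ 1.2 -0.  -3.8] w 34.7 t 23.15 q [-0.56  0.68  0.46  1.8  -0.42  0.75  0.38]
cmd tx,ty,tz,tw: [ 9.842 -3.066 -0.111 -2.484] rows>= 7.0
```

View pics/s25.png

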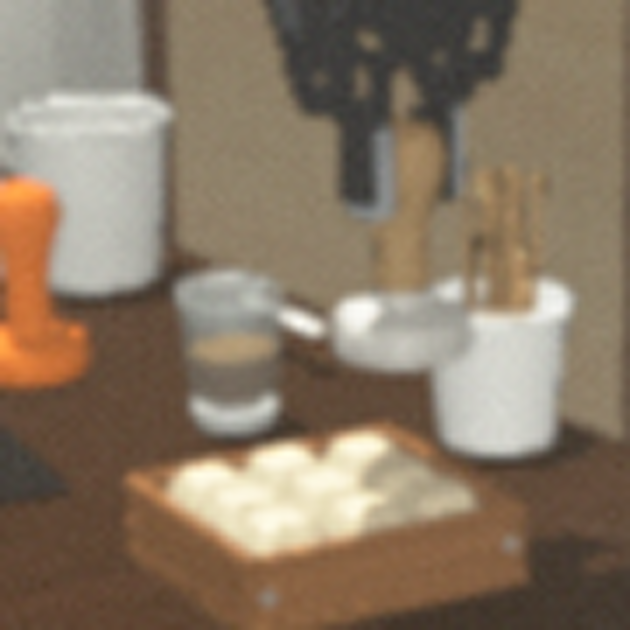

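All nine lumps look level. I'll take the tamper back to the mat.

>>> servo_tool(commands=[9.85, -3.05, 0, -2.5, 1, 9.85, -3.05, 0, -2.5, 1, 9.85, -3.05, 0, -2.5, 1, 9.85, -3.05, 0, -2.5, 1, 9.85, -3.05, 0, -2.5, 1, 9.85, -3.05, 0, -2.5, 1, 9.85, -3.05, 0, -2.5, 1, 9.85, -3.05, 0, -2.5, 1, 9.85, -3.05, 0, -2.5, 1, 9.85, -3.05, 0, -2.5, 1])

```text
clock: 24.03
eef_pos: [432.1, 346.7, 144.6]
tool_rot: [-3.141, 0.002, 2.095]
force: [0.4, -1.3, -3.3]
width: 34.7
```

```bash
python3 mv.py 433 347 75 120;python3 - <<'E'
from h import *
d=snap("side","26");crop(d,200,110,100,100,6,"s26")
d=snap("top","26");crop(d,250,150,90,90,6,"t26")
E
```

```text
at [432.1 346.7 144.6] yaw 120.0 F [ 0.4 -1.3 -3.3] w 34.7 t 24.0333 q [-1.    0.64  0.42  1.88 -0.39  0.7   0.17]
cmd tx,ty,tz,tw: [-8.000e-03  3.600e-02  2.785e+00  1.000e-03] rows>= 2.0
```

View pics/s26.png

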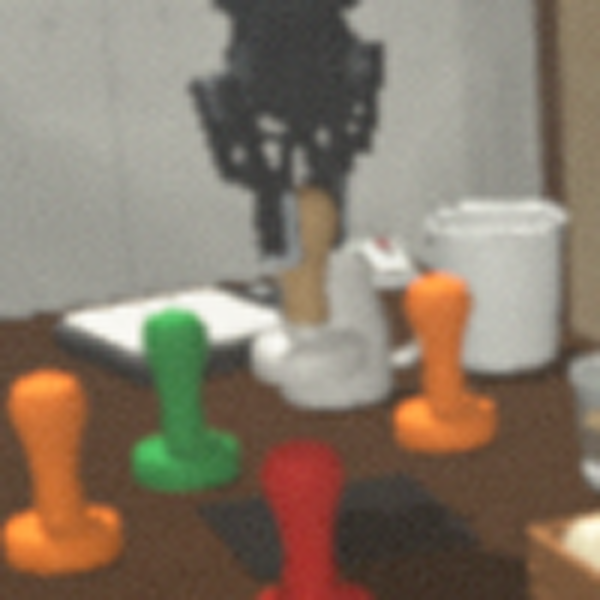

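View pics/t26.png

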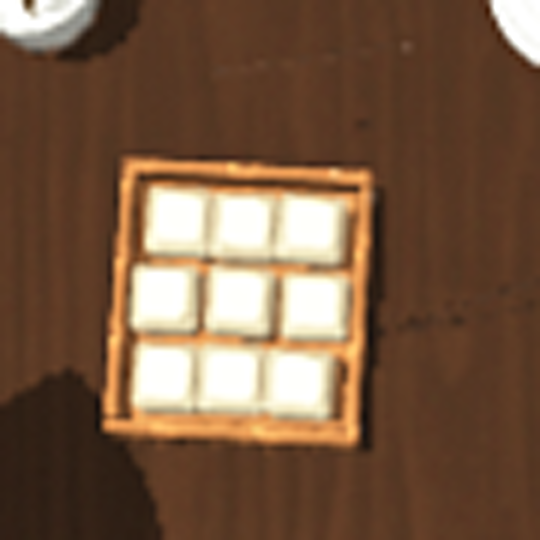

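>>> servo_tool(commands=[0, 0, 1, 0, 1, 0, 0, 2, 0, 1, 0, 0, 2.8, 0, 1, 0, 0, 2.8, 0, 1, 0, 0, 2.8, 0, 1])

```text
clock: 24.55
eef_pos: [431.9, 346.7, 74.7]
tool_rot: [-3.139, 0.001, 2.094]
force: [0.8, 0.1, -3.1]
width: 34.4
```

>>> servo_tool(commands=[0, 0, 0.1, 0, 1, 0, 0, 0.2, 0, 1, 0, 0, 0.3, 0, 1, 0, 0, 0.35, 0, 1, 0, 0, 0.35, 0, 1])

```text
clock: 24.97
eef_pos: [431.6, 348.5, 66.8]
tool_rot: [3.141, -0.0, 2.096]
force: [0.1, 0.8, -2.5]
width: 34.0
```

>>> servo_tool(commands=[0, 0, 0.05, 0, 1, 0, 0, 0.1, 0, 1, 0, 0, 0.14, 0, 1, 0, 0, 0.14, 0, 1])

```text
clock: 25.3
eef_pos: [431.5, 348.7, 63.1]
tool_rot: [3.141, -0.001, 2.096]
force: [-0.0, 1.1, -2.2]
width: 34.5
```

```bash
python3 - <<'E'
from h import *
d=snap("side","27");crop(d,220,140,60,70,8,"s27")
d=snap("top","27");crop(d,170,190,90,80,6,"t27")
E
```

```text
(no output)
```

View pics/s27.png

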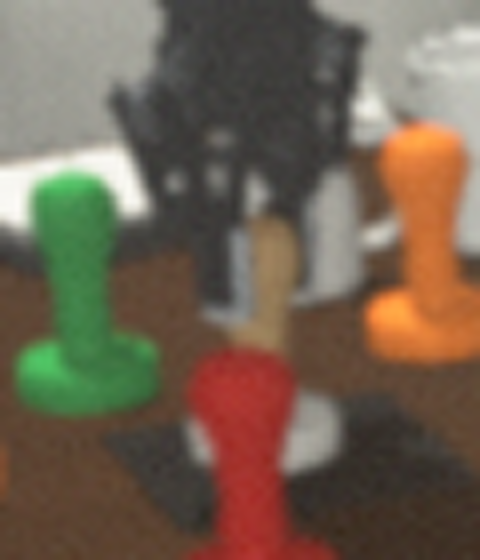

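View pics/t27.png

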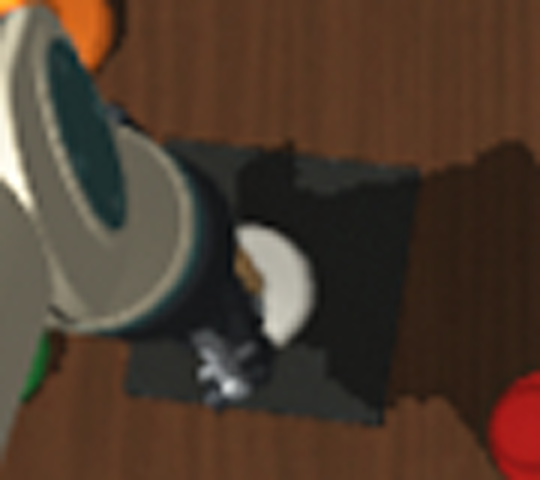

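>>> servo_tool(commands=[0, 0, 0.04, 0, 1, 0, 0, 0.06, 0, 1, 0, 0, 0.06, 0, 1])

```text
clock: 25.65
eef_pos: [431.3, 349.1, 62.9]
tool_rot: [3.141, -0.002, 2.096]
force: [-4.0, -0.0, 10.6]
width: 34.3
```

>>> servo_tool(commands=[0, 0, -0.02, 0, 1, 0, 0, -0.02, 0, 0.58, 0, 0, -0.02, 0, 0.54, 0, 0, -0.02, 0, 0.5, 0, 0, -0.02, 0, 0.4, 0, 0, -0.02, 0, 0.25, 0, 0, -0.02, 0, 0.25])

```text
clock: 26.23
eef_pos: [431.8, 348.1, 61.9]
tool_rot: [-3.141, 0.0, 2.096]
force: [-0.6, 0.4, -0.0]
width: 64.5
```

```bash
python3 mv.py 431.5 348.5 160 120; python3 - <<'E'
from h import *
d=snap("side","28");crop(d,220,140,60,70,8,"s28")
E
```

```text
at [431.8 348.1  61.9] yaw 120.1 F [-0.6  0.4 -0. ] w 64.5 t 26.2333 q [-0.94  0.77  0.33  1.93 -0.46  0.52  0.24]
cmd tx,ty,tz,tw: [ 0.02  -0.    -3.924  0.014] rows>= 3.0
```

View pics/s28.png

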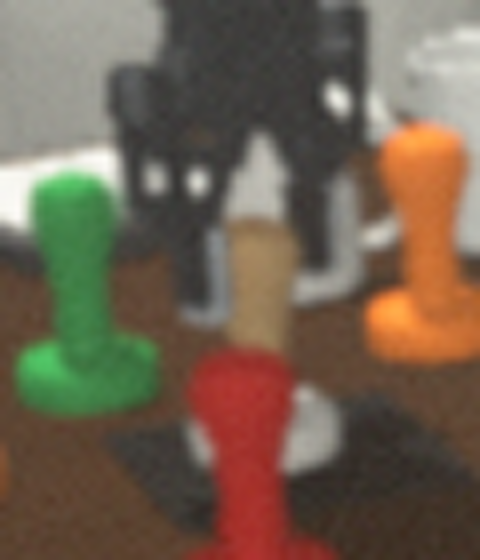

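The tamper stands free between the open fingers. I'll rise straight up and take the last pictures.

>>> servo_tool(commands=[0, 0, -0.5, 0, 0.25, 0, 0, -1.5, 0, 0.25, 0, 0, -3, 0, 0.2, 0, 0, -4.5, 0, 0.2, 0, 0, -6, 0, 0.2, 0, 0, -6, 0, 0.2])

```text
clock: 26.78
eef_pos: [435.6, 350.3, 218.9]
tool_rot: [3.129, -0.002, 2.096]
force: [1.3, -0.4, -0.0]
width: 68.4
```

>>> servo_tool(commands=[6, 0, 0, 0, 0.2, 6, 0, 0, 0, 0.2, 6, 0, 0, 0, 0.2, 6, 0, 0, 0, 0.2, 6, 0, 0, 0, 0.2, 6, 0, 0, 0, 0.2, 6, 0, 0, 0, 0.2])

```text
clock: 27.37
eef_pos: [357.1, 476.9, 211.9]
tool_rot: [-3.141, 0.001, 2.095]
force: [1.2, 0.2, 0.1]
width: 68.3
```

```bash
python3 - <<'E'
from h import *
d=snap("side","29");a=cv2.resize(d["img"][130:230,200:360],None,fx=5,fy=5,interpolation=cv2.INTER_CUBIC);cv2.imwrite("pics/s29.png",a)
d=snap("top","29");a=cv2.resize(d["img"][125:285,160:480],None,fx=2.5,fy=2.5,interpolation=cv2.INTER_CUBIC);cv2.imwrite("pics/t29.png",a)
E
```

```text
(no output)
```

View pics/s29.png

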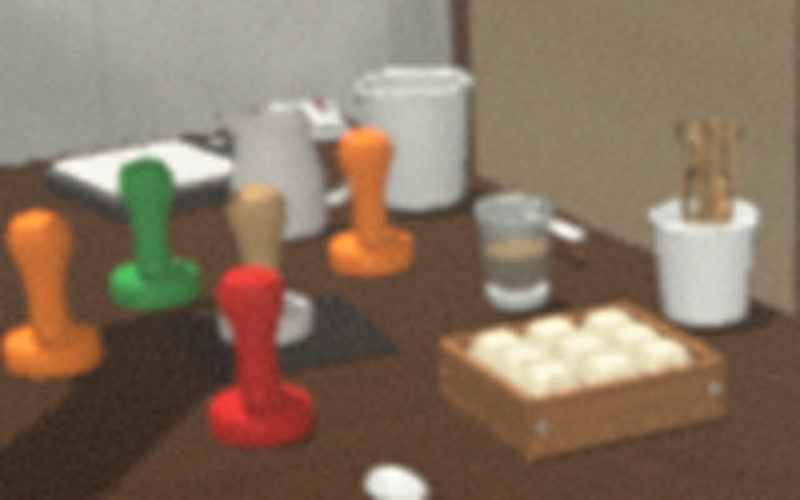

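View pics/t29.png

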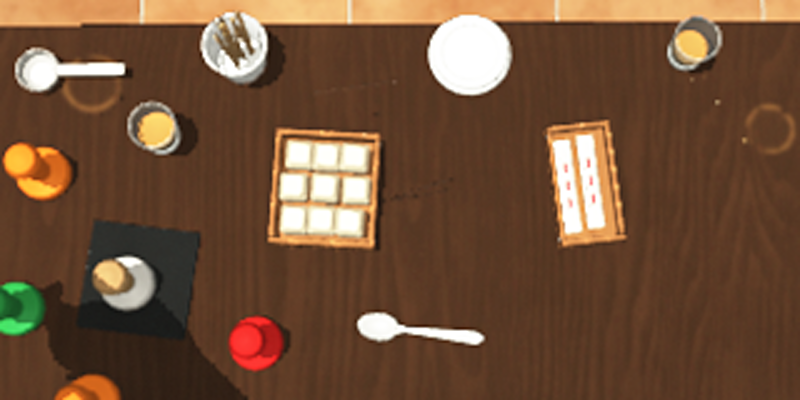

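The sachet lies in the tray, all nine lumps are level, the tamper stands upright on its mat, and the glasses are where they were. I'll hand the job in.

```bash
python3 -c "
from cell import ctrl
print(ctrl.finish_job())"
```

```text
the job is handed in; nothing more can be done
None
```

I handed the job in at about 27 s of the 72 s limit. No verdict is reported, so the result rests on my own last checks.

**What I did, in the order asked:**
- **Sachet:** laid it in the tray's free place.
- **Lump:** set the stray lump square in the gap and let go of it there, wedged proud.
- **Pressing:** pressed the gap lump and then the far proud lump with the tamper only, until its base was 39 mm above the table, flush with the seated lumps. Contact forces were about 14 N for the first and 22 N for the second.
- **Tamper:** stood it back on its mat and backed the arm off.

**Last pictures (side and top):**
- All nine lumps look level.
- The sachet lies flat and parallel to the tray.
- The tamper stands upright on the mat.
- Both glasses look unmoved.

**What was off or disagreed:**
- **Sachet position:** it lies at about y = -7 mm in the tray rather than -10, probably nudged as a finger brushed the tray wall with up to about 8 N during release.
- **Pressing force:** the wrist force did not rise while the lumps were being pushed down, only once the tamper reached the seated level. I judged levelness from that height and the pictures.
- **Tamper grip:** the tamper looked slightly tilted in the grip while carried, but stood straight once released.

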